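# Wax mirror model under the engraver's lens

## Task

The wax model of a hand mirror is stored with its handle under the low shelf: draw it out and lay it on the bed of the laser engraver, with the octagonal head centred under the lens and the handle pointing straight out of the machine's open front. The wax is soft and brittle, so hold it with the lightest grip that carries it, do not squeeze, press or drop it; you will need to put it down and take it again by the handle, as there is no room for the gripper under the lens. Leave the lens carriage where it stands and the other things on the bench undisturbed, and let go of the model at the end.

Things in the scene. Friction and masses are not known exactly. Their poses are not given: they have to be found in the camera images.
- mirror: Green wax hand mirror, 80 to 130 g, 20 mm thick, lying flat: octagonal head 56 mm across flats (two flats parallel to the handle), bar handle 24 mm wide. Origin: underside, centre of the head; x points from handle to head, z up. Centre of mass at x = -45 mm. Spoiled if both fingers' forces on it add up to over 70 N or it presses on anything with over 45 N.
- head (a point): Centre of the mirror's octagonal head, at mid thickness (10 mm above the underside).
- tail (a point): Middle of the end of the mirror's handle, at mid thickness, 150 mm from the head's centre.
- riser: Low plywood bench shelf with a bank of small clear-fronted drawers on top, fixed; 160 mm deep (x), 240 wide (y), 120 tall. Origin: bench level, centre of footprint. The open front faces its -x, edge at x = -80 mm. The space beneath is 50 mm high, 212 wide. The mirror's head lies out in front, the last 75 to 100 mm of its handle under the shelf; it comes out to the shelf's -x.
- engraver: Open-frame desktop laser engraver, fixed. Origin: bench level. Bed: steel plate, top 12 mm above the bench, x = -195 to +75 mm, y = -150 to +150; its front, -x, is open. Side rails at |y| = 130 to 150 mm rise to 37 mm above the bench. A gantry beam on end plates crosses along y at x = 25 to 65 mm, underside 85 mm above the bench; the lens carriage hangs before it.
- lens (a point): Middle of the lens underside (dark round nozzle, 32 mm across), 54 mm above the bench, 42 above the bed; at x = -40 mm, y = -40 to +40 in the engraver's frame. Its carriage, a finned aluminium block 65 to 156 mm above the bench, is 60 by 60 mm from above, centred on the lens (a black round cap on top; fins 4 mm more in front). It slides along the beam if pushed with over 8 N: do not.
- mat: Thin black rubber mat on the bench, 260 by 150 mm, 1 mm thick, fixed; its long side along its own x. Origin: bench level, at its centre. It is clear of other things: a place to put the mirror down. The mirror rests on it at bench level (z = 0).
- wax_bar: Bystander: dark green wax bar, 100 by 30 by 25 mm, lying under the shelf beside the mirror's handle. Origin: centre of the underside; long side along x.
- wax_tube: Bystander: dark green wax ring tube, 38 mm in diameter, 60 mm tall, upright. Origin: centre of the underside.
- canister: Bystander: blue can, 60 mm in diameter, 130 mm tall, upright. Origin: centre of the underside.
- dropper: Bystander: amber glass bottle, 36 mm in diameter, 90 mm tall, upright. Origin: centre of the underside.
- dish: Bystander: white ceramic dish, 72 mm in diameter, 30 mm tall. Origin: centre of the underside.
- hammer: Bystander: small hammer, 200 mm long, lying before the engraver. Origin: underside, by its middle; handle towards its -x.
- bur_block: Bystander: white plastic block, 80 by 60 by 25 mm, with upright steel burs to 53 mm. Origin: centre of the underside.
- parts_box: Bystander: grey open box, 90 by 70 by 30 mm. Origin: centre of the underside.

How it is judged:
By the outcome, as a careful person would: the job done as asked, in the order asked, and still so for the second after the job is handed in, with the robot touching nothing.
It also fails if it takes over 72 s, if anything falls off the work surface, if the arm or the gripper's body presses on something with over 40 N, if the wrist force passes 120 N, or if a joint passes its speed limit or range.

## Robot

A 7-joint arm with a two-finger parallel gripper is mounted at the origin on the work surface. World frame = base frame: x ahead of the robot, y to its left, z up, the work surface at z = 0. Lengths are in m, angles in rad, forces in N, time in s.
With the tool pointing down it reaches from about 0.4 to 0.85 m from the base axis. Payload 10.4 kg.
Tool frame: the origin (TCP) lies at the centre of the arm's flange, where the gripper is bolted on; the fingertips stand env.nose_length ahead of it and the grasp point (between the pads) lies 164 mm ahead of it (env.nose_length is the distance from the TCP to the fingertips, in m); y points along the fingers, x is the direction in which the jaws open and shut, and the axes are right-handed (so a half turn about y gives the same grasp; the last joint's range is limited). The gripper opens to 87 mm and grips with 3 to 60 N. Pads are 19 mm wide; open, the fingers measure 117 mm over their backs; the gripper's body (75 mm by 190 mm) begins 51 mm behind the grasp point.
Start: joints at [-1.144, 0.332, -0.065, 1.46, 0.022, 1.35, -0.088], TCP at [0.272, 0.563, 0.405] pointing down, gripper open.
Joint ranges: [-2.6, 2.6], [-0.5, 2.12], [-1.47, 1.34], [0.16, 2.42], [-1.27, 4.41], [0.06, 2.06], [-2.6, 2.6]. Speed limits (rad/s): [2.22, 2.22, 2.79, 2.79, 3.14, 3.14, 3.14].

## Interface

Orientations are given as a unit quaternion [x, y, z, w].
In Python, from workcell import env, cams gives the robot as it stands.
- The arm moves only by the tool servo_tool, never from a script. Its argument "steps" is a list of rows, each an object with "slide": the shift along the tool's x, y, z in m, a list of three; "twist": the turn, a rotation vector about the tool's x, y, z in rad, a list of three. A call has 1 to 20 rows; each row shifts and turns the commanded pose from where the row before left it, along the tool's axes as they then stand; what a row does not reach is not made up. A row lasts 1/12 s, in which the tool goes at most 41.7 mm and 7.16 degrees, less where a joint would pass 70% of its speed; a pose out of reach is approached as far as the arm can. A call with a gripper value outside its range is refused whole. "gripper" is the opening, from -1 (shut) to 1 (fully open), set as the call begins (left out, the last holds). The fingers move at their own pace and stop on an object; the grip force is fixed at half the most. Time passes only in rows, so rows that do not move let the fingers close. It gives the time, the measured TCP pose, the force and the opening at its end, in the units of the state.
- env.sense(): the state, without advancing time (a new reading comes with each control period).
- cams.grab_frame(name): name is "scene" or "top"; returns a dict with "img" (420x560x3 uint8, blue, green, red), "vfov" (degrees; the focal length in pixels is half the picture's height over the tangent of half this angle, whatever the lens; pixels are square), "cx", "cy" (the principal point, pixels), "R" (3x3) and "t" (3): a world point X has camera coordinates R X + t. Camera axes: x right, y down, z forward; pixel columns grow to the right and rows downward; lengths in m; the calibration is good to about 2 mm. A picture is of the moment at which its call begins. There is no depth.
- env.hand_in(): hands the job in, once; it reports no verdict.
Trained networks look in a picture, given as the dict that the camera call returned (one of the last four; its "shot" number tells which), for a name from the list of things; names that differ only in an ending like _2 or _b are one class to them, and where a whole thing is asked for, a point or a joint stands for the part that bears it (a point fixed in the world has none). Each returns a list of dicts, best first, with "score" (0 to 1); they miss things now and then, are a little off and sometimes report something else, mostly with a low value. They report only what shows in the picture. A call takes as long as a camera call.
- cams.regions_of(name, picture): "pixels" (420x560 bool, what is visible of it) and "uv" ([column, row] in pixels, amid what is visible of it).
- cams.mark_of(name, picture): "uv" ([column, row] in pixels: a listed point, or the origin of a listed thing).
The state is a dict: "time_s": time; "joints": joint angles; "joint_vel": joint speeds; "joint_torque": joint torques, N m; "tool_pos": TCP position; "tcp_rot": TCP orientation; "wrist_force": force on the tool from outside, world axes, zero at the start; "ft_torque": the same for the moment, N m; "width": opening from 0.0 (shut) to 1.0 (fully open).
Only numpy, scipy, OpenCV 4.12 (cv2) and the standard library are available. Lean on these libraries where they do the work, as an engineer would, in place of code of your own. Each camera call takes 0.05 s, during which the arm holds its last target.

## Working session

There is one attempt and no reset: what is moved stays moved. The work goes in short steps, Python scripts to look and compute and a tool call to move; the robot and the scene stay as the last step left them, time stands still between calls to the robot, and variables do not carry over. Pictures are saved under pics/ and viewed, and the job is handed in when it is done.

Besides the shell and the picture viewer there is one more tool, called after "Emit:" by a JSON object that holds its "method" and its "body". servo_tool: Moves the arm, as the interface text tells. Its arguments: {"type":"object","properties":{"steps":{"type":"array","items":{"type":"object","properties":{"slide":{"type":"array","items":{"type":"number"}},"twist":{"type":"array","items":{"type":"number"}}}}},"gripper":{"type":"number"}},"required":["steps"]}

```bash
ls; mkdir -p pics
python3 - <<'E'
from workcell import env, cams
import cv2
s=env.sense(); print(s, env.nose_length)
for n in ("scene","top"):
    f=cams.grab_frame(n); cv2.imwrite(f"pics/{n}0.png",f["img"]); print(n,f["vfov"],f["cx"],f["cy"],f["R"],f["t"],f["shot"])
E
```

```text
pics
{'time_s': 0.0, 'joints': array([-1.14362187,  0.33289312, -0.06467156,  1.46097276,  0.02161902,
        1.34988976, -0.08851926]), 'joint_vel': array([ 0.00022434,  0.00269044,  0.00059916, -0.00051675,  0.00147023,
       -0.00021583,  0.0012312 ]), 'joint_torque': array([ 2.92704408e-04, -6.23273849e+01,  2.47668929e-02, -3.89885938e+01,
       -6.12873863e-02,  4.00348508e-02,  1.55550210e-04]), 'tool_pos': array([0.27168054, 0.56271618, 0.4039254 ]), 'tcp_rot': array([ 0.5992155 ,  0.37548492, -0.37632554, -0.59860751]), 'wrist_force': array([ 0.45260819, -0.48044583, -0.30489968]), 'ft_torque': array([ 0.01968667,  0.06237012, -0.03923841]), 'width': 0.9992860880786354} 0.1822
scene 49.44784756097879 284.6560953443015 215.6634378437787 [[-0.38262106  0.92381806 -0.01270114]
 [ 0.58353259  0.2309799  -0.77854865]
 [-0.7163036  -0.30530064 -0.62745572]] [ 0.26690521 -0.25409528  1.92597577] 1
top 54.19545106943822 279.34114200503836 211.12701250886377 [[-0.0058799  -0.99994934 -0.00816915]
 [-0.99746217  0.00644455 -0.07090621]
 [ 0.07095527  0.0077315  -0.99744953]] [-0.05471981  0.54035273  1.06623256] 2
```

View pics/scene0.png

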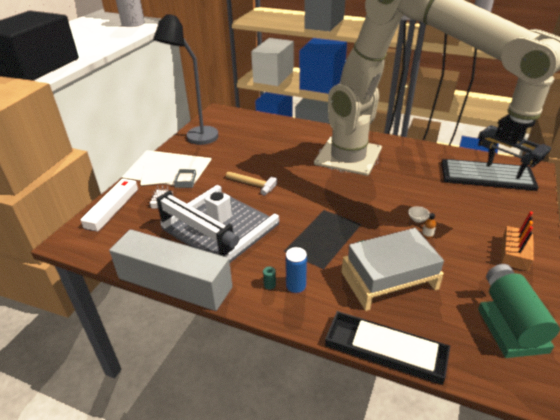

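View pics/top0.png

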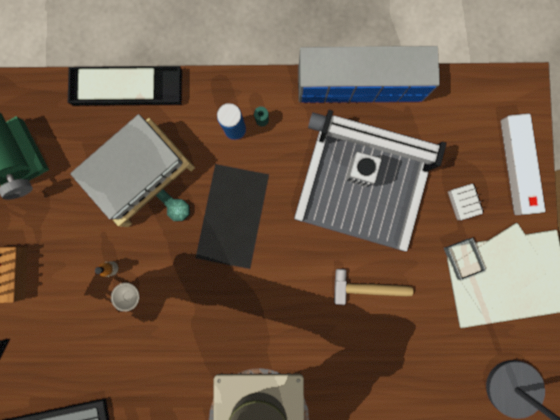

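The scene view hides the mirror behind the riser. In the top view the mirror head is at about (178,210) with its handle going up-left under the shelf. The mat is at (233,215) and the lens cap at (366,167).

```bash
cat > h.py <<'E'
import numpy as np, cv2
from workcell import env, cams
from scipy.spatial.transform import Rotation as Rot
def K(f):
    F=f["img"].shape[0]/2/np.tan(np.radians(f["vfov"])/2)
    return np.array([[F,0,f["cx"]],[0,F,f["cy"]],[0,0,1]])
def px2w(f,uv,z):
    uv=np.atleast_2d(np.asarray(uv,float)); R=np.array(f["R"]);t=np.array(f["t"])
    d=(R.T@np.linalg.inv(K(f))@np.c_[uv,np.ones(len(uv))].T).T
    c=-R.T@t
    return c+d*((z-c[2])/d[:,2])[:,None]
def w2px(f,X):
    X=np.atleast_2d(X); p=(K(f)@(np.array(f["R"])@X.T+np.array(f["t"])[:,None])).T
    return p[:,:2]/p[:,2:]
E
python3 - <<'E'
from h import *
np.set_printoptions(precision=4,suppress=True)
f=cams.grab_frame("top")
cv2.imwrite("pics/top1.png",f["img"])
Z={"mirror":.01,"head":.01,"tail":.01,"riser":0.0,"engraver":0,"lens":.054,"mat":0,"wax_bar":0,"wax_tube":0,"canister":0,"dropper":0,"dish":0,"hammer":0,"bur_block":0,"parts_box":0}
for n in Z:
    for m in cams.mark_of(n,f)[:2]:
        print(n,m["score"],m["uv"],px2w(f,m["uv"],Z[n])[0])
m=cams.regions_of("mirror",f)
for r in m[:2]:
    ys,xs=np.nonzero(r["pixels"]); print(r["score"],r["uv"],len(xs),xs.min(),xs.max(),ys.min(),ys.max())
np.save("mask.npy",m[0]["pixels"])
big=cv2.resize(f["img"][90:240,60:260],None,fx=4,fy=4,interpolation=cv2.INTER_CUBIC); cv2.imwrite("pics/cropA.png",big)
big=cv2.resize(f["img"][100:260,285:455],None,fx=3.7,fy=3.7,interpolation=cv2.INTER_CUBIC); cv2.imwrite("pics/cropB.png",big)
E
```

```text
mirror 0.95 [179.6, 210.2] [0.5448 0.2085 0.01  ]
head 0.78 [174.9, 210.4] [0.5444 0.2211 0.01  ]
riser 0.62 [140.0, 176.1] [0.6391 0.3198 0.    ]
engraver 0.94 [368.2, 166.5] [ 0.6609 -0.2991  0.    ]
lens 0.7 [355.0, 172.8] [ 0.6351 -0.2535  0.054 ]
mat 0.61 [233.0, 214.4] [0.5333 0.0669 0.    ]
mat 0.53 [111.4, 267.4] [0.3934 0.3919 0.    ]
wax_bar 0.17 [460.9, 200.1] [ 0.5679 -0.5457  0.    ]
wax_tube 0.66 [260.0, 120.1] [ 0.7912 -0.0065  0.    ]
canister 0.76 [236.3, 126.1] [0.7751 0.0584 0.    ]
canister 0.53 [139.3, 174.1] [0.6446 0.3218 0.    ]
dropper 0.49 [360.0, 173.6] [ 0.6417 -0.2766  0.    ]
dish 0.63 [130.7, 297.3] [0.3142 0.3386 0.    ]
hammer 0.61 [372.4, 290.2] [ 0.3298 -0.3032  0.    ]
hammer 0.23 [237.0, 126.7] [0.7734 0.0564 0.    ]
bur_block 0.8 [460.7, 200.6] [ 0.5665 -0.5451  0.    ]
parts_box 0.72 [464.8, 258.7] [ 0.4114 -0.5502  0.    ]
0.72 [171.9, 208.5] 526 157 189 191 221
```

View pics/cropA.png

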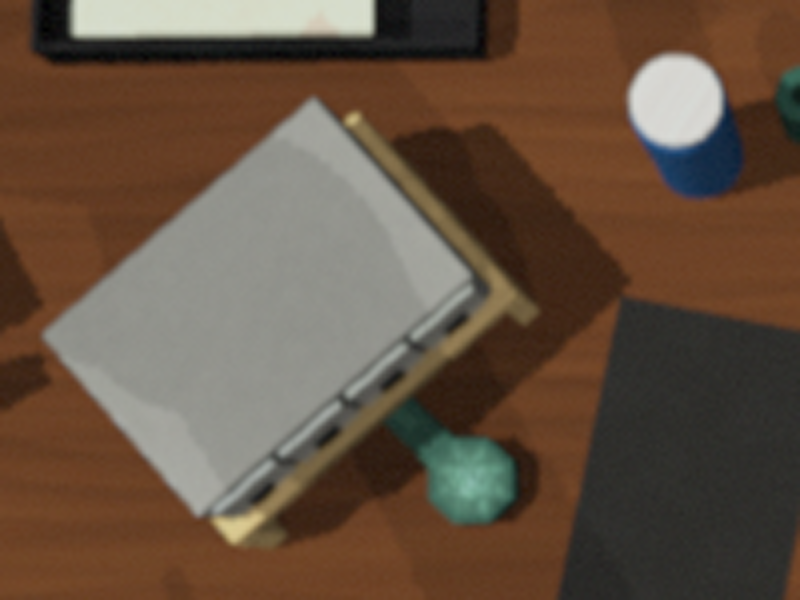

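View pics/cropB.png

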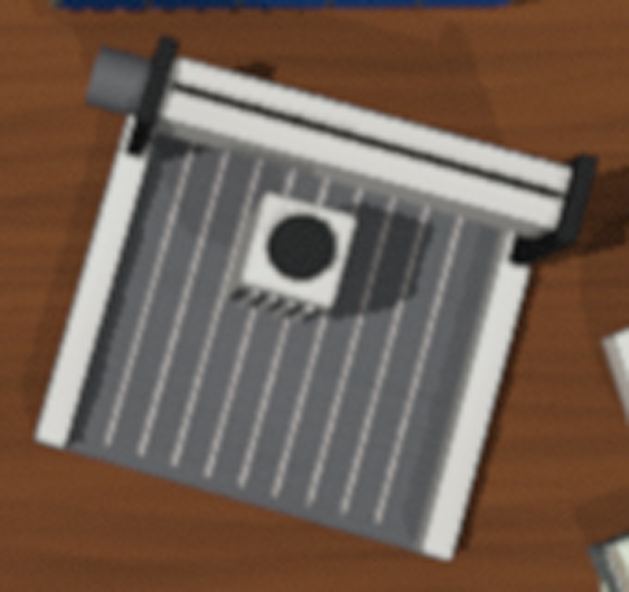

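```bash
cat >> h.py <<'E'
def mirror_poly():
    a=28;b=28*np.tan(np.pi/8)
    P=[(-a,12),(-150,12),(-150,-12),(-a,-12)]
    octo=[(a,b),(b,a),(-b,a),(-a,b),(-a,-b),(-b,-a),(b,-a),(a,-b)]
    return np.array(octo)/1e3,np.array(P)/1e3
def mirror_mask(f,x,y,yaw,z0=0,S=4):
    H,W=f["img"].shape[:2]; m=np.zeros((H*S,W*S),np.uint8)
    c,s=np.cos(yaw),np.sin(yaw)
    for P in mirror_poly():
        pts=[]
        for z in (z0,z0+.02):
            q=P@np.array([[c,s],[-s,c]])+[x,y]
            pts.append(w2px(f,np.c_[q,np.full(len(q),z)]))
        h=cv2.convexHull(np.float32(np.vstack(pts)))
        cv2.fillPoly(m,[np.int32(np.round(((h+.5)*S-.5)*16))],255,shift=4)
    return cv2.resize(m,(W,H),interpolation=cv2.INTER_AREA)/255.
def green(f):
    hsv=cv2.cvtColor(f["img"],cv2.COLOR_BGR2HSV)
    return cv2.inRange(hsv,(68,50,40),(92,255,255))
E
python3 - <<'E'
from h import *
from scipy.optimize import minimize
np.set_printoptions(precision=4,suppress=True)
f=cams.grab_frame("top")
print("cam",-np.array(f["R"]).T@f["t"])
g=green(f); 
lab,n=None,None
n,lab,st,ce=cv2.connectedComponentsWithStats(g)
k=lab[210,178]; print(st[k],ce[k]); g=(lab==k)*1.0
ys,xs=np.nonzero(g)
# visible window: exclude pixels hidden by shelf: consider area rows>=186 only near
mask0=np.zeros_like(g); mask0[193:230,155:200]=1
def cost(p):
    return (((mirror_mask(f,*p)-g)**2)*mask0).sum()
best=None
for yaw in np.radians([-150,-145,-140,-135,-130]):
    r=minimize(cost,[.545,.211,yaw],method="Nelder-Mead",options=dict(initial_simplex=[[.545,.211,yaw],[.55,.211,yaw],[.545,.216,yaw],[.545,.211,yaw+.1]],xatol=1e-4,fatol=.01))
    print(r.x,np.degrees(r.x[2]),r.fun,g.sum())
    if best is None or r.fun<best.fun: best=r
p=best.x
c=cv2.resize(f["img"],None,fx=6,fy=6,interpolation=cv2.INTER_CUBIC)
mm=cv2.resize((mirror_mask(f,*p)*255).astype(np.uint8),None,fx=6,fy=6)
cs,_=cv2.findContours((mm>127).astype(np.uint8),cv2.RETR_EXTERNAL,cv2.CHAIN_APPROX_NONE)
cv2.drawContours(c,cs,-1,(0,0,255),1)
gg=cv2.resize((g*255).astype(np.uint8),None,fx=6,fy=6,interpolation=cv2.INTER_NEAREST)
cs,_=cv2.findContours(gg,cv2.RETR_EXTERNAL,cv2.CHAIN_APPROX_NONE); cv2.drawContours(c,cs,-1,(255,255,0),1)
cv2.imwrite("pics/fit0.png",c[160*6:240*6,110*6:230*6])
# riser: front edge in crop: shelf-top board bottom-ish corners
for z in (0.05,.06): print(px2w(f,[[60+235/4,90+543/4],[60+515/4,90+297/4]],z))
E
```

```text
cam [ 0.463  -0.0664  1.1014]
[157 190  32  31 511] [174.3581 206.3973]
[ 0.5461  0.2137 -2.3726] -135.93933899823733 39.85053440984237 511.0
[ 0.5461  0.2141 -2.3754] -136.1002014326281 38.337685505574775 511.0
[ 0.547   0.2146 -2.3512] -134.71301852044843 36.94986543637063 511.0
[ 0.5471  0.2143 -2.3486] -134.5668583463036 36.72250672818147 511.0
[ 0.547   0.2138 -2.3396] -134.0469899276307 37.55853902345252 511.0
[[0.5028 0.3547 0.05  ]
 [0.6612 0.176  0.05  ]]
[[0.5024 0.3507 0.06  ]
 [0.6593 0.1737 0.06  ]]
```

Run:
```python
from h import *
from scipy.optimize import least_squares
np.set_printoptions(precision=4,suppress=True)
f=cams.grab_frame("top")
cr=lambda x,y:((x+.5)/3.7-.5+285,(y+.5)/3.7-.5+100)
obs=[((-.195,.150,.037),cr(35,440)),((-.195,.130,.037),cr(68,447)),((-.195,-.130,.037),cr(420,548)),((-.195,-.150,.037),cr(452,560))]
M=np.array([o[0] for o in obs]);U=np.array([o[1] for o in obs])
def pr(p,M):
    c,s=np.cos(p[2]),np.sin(p[2]); q=M.copy(); q[:,:2]=M[:,:2]@np.array([[c,s],[-s,c]])+p[:2]; return q
r=least_squares(lambda p:(w2px(f,pr(p,M))-U).ravel(),[.66,-.3,-.27]); print(r.x,np.degrees(r.x[2]),r.fun)
p=r.x
cap=px2w(f,[cr(301,247)],.156)[0]; c,s=np.cos(p[2]),np.sin(p[2])
print("cap",cap, np.array([[c,s],[-s,c]])@(cap[:2]-p[:2]))
big=cv2.resize(f["img"],None,fx=4,fy=4,interpolation=cv2.INTER_CUBIC)
def poly(L,col):
    q=(w2px(f,pr(p,np.array(L)))+.5)*4-.5; cv2.polylines(big,[np.int32(np.round(q*16))],True,col,1,shift=4)
poly([(-.195,.15,.037),(-.195,.13,.037),(.075,.13,.037),(.075,.15,.037)],(0,0,255))
poly([(-.195,-.15,.037),(-.195,-.13,.037),(.075,-.13,.037),(.075,-.15,.037)],(0,0,255))
poly([(-.195,-.13,.012),(-.195,.13,.012),(.075,.13,.012),(.075,-.13,.012)],(0,255,0))
L=np.array([[c,s],[-s,c]])@(cap[:2]-p[:2]); a=.03
poly([(-.04+i*a,L[1]+j*a,.156) for i,j in((1,1),(1,-1),(-1,-1),(-1,1))],(255,0,255))
cv2.imwrite("pics/fitE.png",big[105*4:250*4,290*4:450*4])
```

```text
[ 0.6643 -0.2965 -0.2867] -16.427614492773447 [ 0.4372 -0.2112 -1.068   0.0274  0.8762  0.627  -0.2505 -0.4547]
cap [ 0.6332 -0.261   0.156 ] [-0.0399  0.0252]
```

View pics/fit0.png

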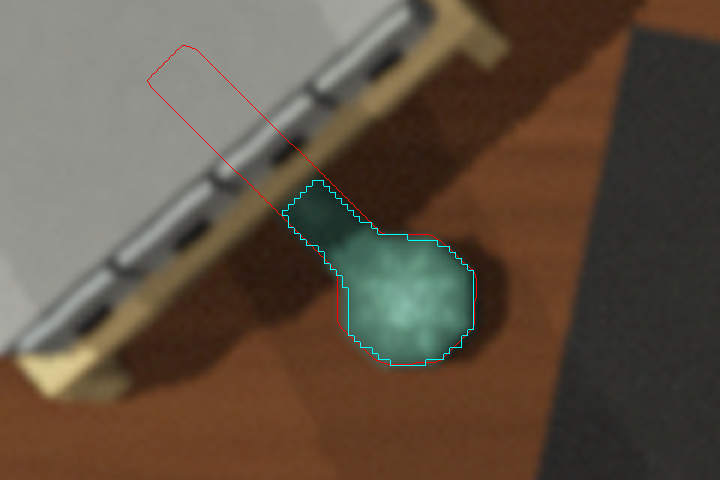

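View pics/fitE.png

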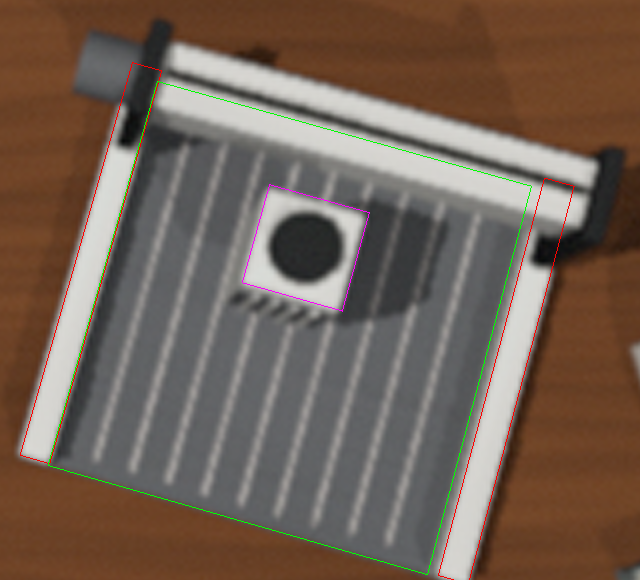

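The head fit lies on the picture: centre about (0.547, 0.214), heading about -135°. The engraver outline fits its rails and carriage: yaw about -16.4°, lens about (0.633, -0.261). The shelf edge is about 57 mm from the head centre, so the gripper body clears it. First I turn the jaws across the head.

Emit:
{"method": "servo_tool", "body": {"gripper": 1, "steps": [{"twist":[0,0.12,0]},{"twist":[0,0.12,0]},{"twist":[0,0.12,0]},{"twist":[0,0.12,0]},{"twist":[0,0.12,0]},{"twist":[0,0.12,0]},{"twist":[0,0.12,0]},{"twist":[0,0.12,0]},{"twist":[0,0.12,0]},{"twist":[0,0.12,0]},{"twist":[0,0.12,0]},{"twist":[0,0.12,0]},{"twist":[0,0.12,0]},{"twist":[0,0.12,0]},{"twist":[0,0.12,0]},{"twist":[0,0.11,0]}]}}

```text
validation failed for argument at $.st...
```

```bash
cat >> h.py <<'E'
def go(P,jaw=None):
    "tool-frame slide to world TCP P; rotvec to vertical with tool x azimuth jaw(deg)"
    s=env.sense(); R=Rot.from_quat(s["tcp_rot"]); M=R.as_matrix()
    print("t",s["time_s"],"pos",s["tool_pos"],"jaw az",np.degrees(np.arctan2(M[1,0],M[0,0])),"down",M[:,1],"F",s["wrist_force"],"w",s["width"],"q",s["joints"])
    if P is not None: print("slide now-frame",M.T@(np.array(P)-s["tool_pos"]))
    if jaw is not None:
        a=np.radians(jaw); x=np.array([np.cos(a),np.sin(a),0]); y=np.array([0,0,-1.]); z=np.cross(x,y)
        T=np.c_[x,y,z]; print("twist",Rot.from_matrix(M.T@T).as_rotvec())
        if P is not None: print("slide in target frame",T.T@(np.array(P)-s["tool_pos"]))
E
python3 - <<'E'
from h import *
np.set_printoptions(precision=4,suppress=True)
go([.547,.214,.26],-45.3)
E
```

```text
t 1.05 pos [0.2717 0.5629 0.4048] jaw az 64.22818798827842 down [ 0.      0.0001 -1.    ] F [ 0.3777 -0.5343 -0.2911] w 0.9977218080081502 q [-1.1436  0.3322 -0.0647  1.4601  0.0216  1.3499 -0.0885]
slide now-frame [-0.1945  0.1447 -0.3996]
twist [-0.0001  1.9116  0.    ]
slide in target frame [ 0.4416  0.1448 -0.0497]
```

The call was refused, probably because "slide" was missing. I'll resend with both fields.

Emit:
{"method": "servo_tool", "body": {"gripper": 1, "steps": [{"slide":[0,0,0],"twist":[0,0.12,0]},{"slide":[0,0,0],"twist":[0,0.12,0]},{"slide":[0,0,0],"twist":[0,0.12,0]},{"slide":[0,0,0],"twist":[0,0.12,0]},{"slide":[0,0,0],"twist":[0,0.12,0]},{"slide":[0,0,0],"twist":[0,0.12,0]},{"slide":[0,0,0],"twist":[0,0.12,0]},{"slide":[0,0,0],"twist":[0,0.12,0]},{"slide":[0,0,0],"twist":[0,0.12,0]},{"slide":[0,0,0],"twist":[0,0.12,0]},{"slide":[0,0,0],"twist":[0,0.12,0]},{"slide":[0,0,0],"twist":[0,0.12,0]},{"slide":[0,0,0],"twist":[0,0.12,0]},{"slide":[0,0,0],"twist":[0,0.12,0]},{"slide":[0,0,0],"twist":[0,0.12,0]},{"slide":[0,0,0],"twist":[0,0.11,0]}]}}

```text
time_s: 2.38
tool_pos: [0.2717, 0.5629, 0.4048]
tcp_rot: [-0.652, 0.274, -0.274, 0.652]
wrist_force: [-0.1, -0.0, -0.6]
width: 0.997
```

Run:
```python
from h import *
np.set_printoptions(precision=4,suppress=True)
go([.547,.214,.26],-45.3)
```

```text
t 2.3833 pos [0.2717 0.5629 0.4048] jaw az -45.553198957275804 down [-0.      0.0001 -1.    ] F [-0.0557 -0.0245 -0.6216] w 0.9966918533877567 q [-1.3448  0.33    0.1928  1.4725 -0.0638  1.3452 -1.9429]
slide now-frame [ 0.4418  0.1448 -0.0477]
twist [-0.0001 -0.0044 -0.0001]
slide in target frame [ 0.4416  0.1448 -0.0497]
```

Emit:
{"method": "servo_tool", "body": {"gripper": 1, "steps": [{"slide":[0.034,0,-0.004],"twist":[0,0,0]},{"slide":[0.034,0,-0.004],"twist":[0,0,0]},{"slide":[0.034,0,-0.004],"twist":[0,0,0]},{"slide":[0.034,0,-0.004],"twist":[0,0,0]},{"slide":[0.034,0,-0.004],"twist":[0,0,0]},{"slide":[0.034,0,-0.004],"twist":[0,0,0]},{"slide":[0.034,0,-0.004],"twist":[0,0,0]},{"slide":[0.034,0,-0.004],"twist":[0,0,0]},{"slide":[0.034,0,-0.004],"twist":[0,0,0]},{"slide":[0.034,0,-0.004],"twist":[0,0,0]},{"slide":[0.034,0,-0.004],"twist":[0,0,0]},{"slide":[0.034,0,-0.004],"twist":[0,0,0]},{"slide":[0.034,0,0],"twist":[0,0,0]},{"slide":[0,0.03,0],"twist":[0,0,0]},{"slide":[0,0.03,0],"twist":[0,0,0]},{"slide":[0,0.03,0],"twist":[0,0,0]},{"slide":[0,0.03,0],"twist":[0,0,0]},{"slide":[0,0,0],"twist":[0,0,0]}]}}

```text
time_s: 3.88
tool_pos: [0.5472, 0.2149, 0.2792]
tcp_rot: [0.655, -0.274, 0.27, -0.65]
wrist_force: [-1.4, 0.2, 0.2]
width: 1.002
```

Run:
```python
from h import *
np.set_printoptions(precision=4,suppress=True)
go([.547,.214,.187],-45.3)
f=cams.grab_frame("top"); b=cv2.resize(f["img"][120:280,90:290],None,fx=4,fy=4,interpolation=cv2.INTER_CUBIC)
s=env.sense();T=np.array(s["tool_pos"])
M=Rot.from_quat(s["tcp_rot"]).as_matrix()
for z in (.1822,.164,0):
    for dx in(-.0435,.0435,0):
        u=w2px(f,T+M@[dx,z,0])[0]; cv2.circle(b,(int((u[0]-90)*4),int((u[1]-120)*4)),3,(0,0,255),-1)
cv2.imwrite("pics/pre.png",b)
f=cams.grab_frame("scene"); cv2.imwrite("pics/pre_s.png",cv2.resize(f["img"][160:330,280:480],None,fx=4,fy=3.5,interpolation=cv2.INTER_CUBIC))
```

```text
t 3.8833 pos [0.5472 0.2149 0.2792] jaw az -45.190498935090254 down [-0.0075 -0.0041 -1.    ] F [-1.3716  0.2446  0.1992] w 1.0021052056875728 q [-0.8058  0.3719  0.4325  1.7273 -0.1718  1.0887 -1.1068]
slide now-frame [0.0008 0.0922 0.    ]
twist [ 0.0082  0.0019 -0.0024]
slide in target frame [ 0.0005  0.0922 -0.0007]
```

View pics/pre.png

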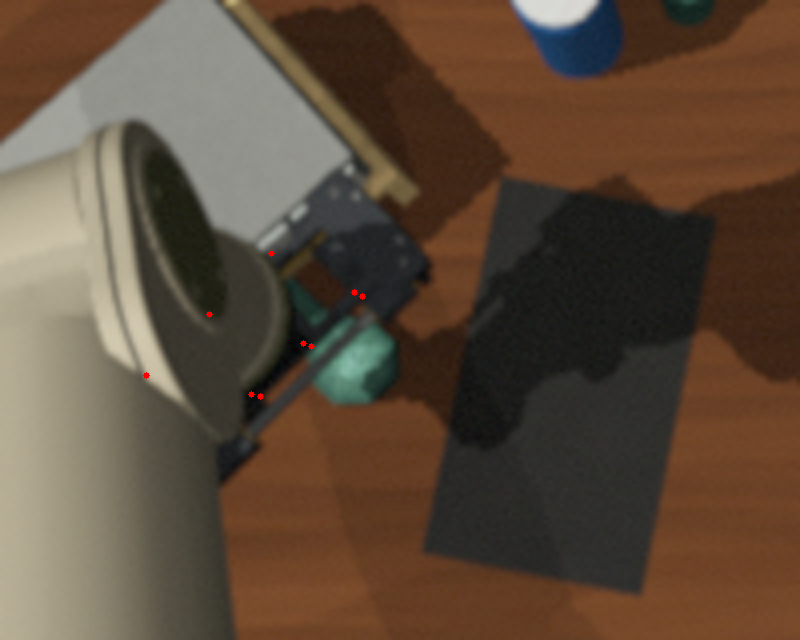

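View pics/pre_s.png

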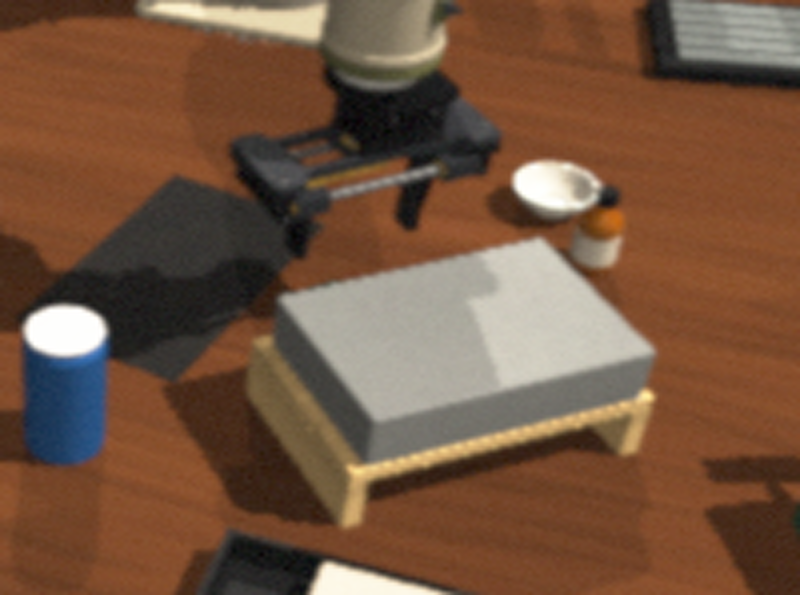

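Run:
```python
from h import *
np.set_printoptions(precision=4,suppress=True)
go([.547,.214,.187],-45.3)
```

```text
t 3.9833 pos [0.5491 0.2154 0.285 ] jaw az -45.20942371330145 down [-0.001  -0.0008 -1.    ] F [0.5973 0.4503 1.1863] w 0.9988510239192204 q [-0.8064  0.367   0.4342  1.7203 -0.1704  1.093  -1.1078]
slide now-frame [-0.0005  0.098  -0.0023]
twist [ 0.0013  0.0016 -0.0002]
slide in target frame [-0.0005  0.098  -0.0024]
```

The picture shows the jaws straddling the head (355,360 in the crop), lined up across it and clear of the shelf edge. I descend.

Emit:
{"method": "servo_tool", "body": {"gripper": 1, "steps": [{"slide":[0,0.025,-0.004],"twist":[0,0,0]},{"slide":[0,0.025,0],"twist":[0,0,0]},{"slide":[0,0.02,0],"twist":[0,0,0]},{"slide":[0,0.01,0],"twist":[0,0,0]},{"slide":[0,0.01,0],"twist":[0,0,0]},{"slide":[0,0.005,0],"twist":[0,0,0]},{"slide":[0,0.003,0],"twist":[0,0,0]},{"slide":[0,0,0],"twist":[0,0,0]},{"slide":[0,0,0],"twist":[0,0,0]}]}}

```text
time_s: 4.73
tool_pos: [0.5466, 0.2127, 0.1876]
tcp_rot: [-0.652, 0.272, -0.272, 0.653]
wrist_force: [-0.8, 0.2, 0.5]
width: 1.003
```

Run:
```python
from h import *
np.set_printoptions(precision=4,suppress=True)
go([.5456,.2126,.187],-45.3)
f=cams.grab_frame("top"); b=cv2.resize(f["img"][150:250,110:240],None,fx=6,fy=6,interpolation=cv2.INTER_CUBIC)
cv2.imwrite("pics/down.png",b)
```

```text
t 4.7333 pos [0.5466 0.2127 0.1876] jaw az -45.20571842706468 down [ 0.001   0.0007 -1.    ] F [-0.7769  0.1817  0.4572] w 1.0029393241270512 q [-0.7728  0.4858  0.3989  1.795  -0.2327  0.9059 -1.0601]
slide now-frame [-0.0006  0.0006 -0.0008]
twist [-0.0012  0.0016  0.0003]
slide in target frame [-0.0006  0.0006 -0.0008]
```

View pics/down.png

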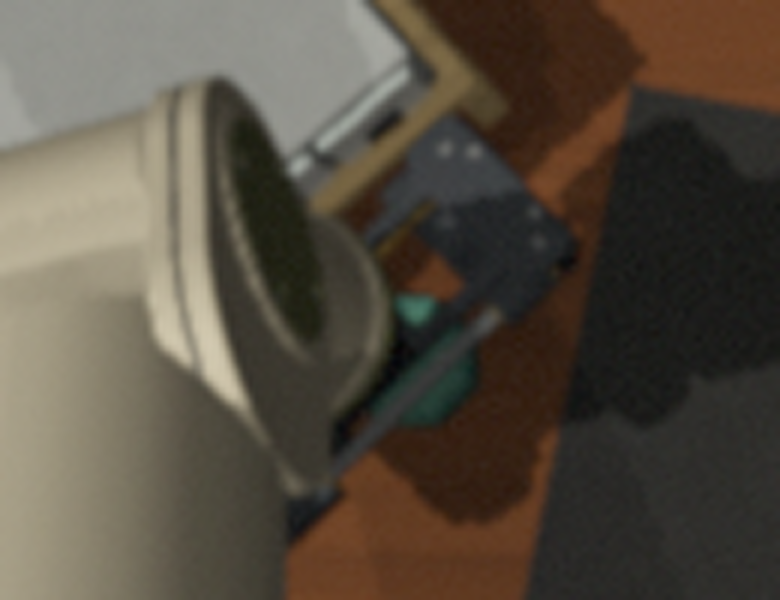

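The head sits under the jaws and the body clears the shelf. I close gently, to just under 56 mm.

Emit:
{"method": "servo_tool", "body": {"gripper": 0.22, "steps": [{"slide":[0,0,0],"twist":[0,0,0]},{"slide":[0,0,0],"twist":[0,0,0]},{"slide":[0,0,0],"twist":[0,0,0]},{"slide":[0,0,0],"twist":[0,0,0]},{"slide":[0,0,0],"twist":[0,0,0]},{"slide":[0,0,0],"twist":[0,0,0]},{"slide":[0,0,0],"twist":[0,0,0]},{"slide":[0,0,0],"twist":[0,0,0]}]}}

```text
time_s: 5.45
tool_pos: [0.5462, 0.2126, 0.1868]
tcp_rot: [-0.653, 0.272, -0.272, 0.653]
wrist_force: [-0.1, 0.5, 1.1]
width: 0.642
```

Emit:
{"method": "servo_tool", "body": {"gripper": 0.22, "steps": [{"slide":[0,-0.003,0],"twist":[0,0,0]},{"slide":[0,-0.004,0],"twist":[0,0,0]},{"slide":[0,-0.004,0],"twist":[0,0,0]},{"slide":[0,-0.002,0],"twist":[0,0,0]},{"slide":[0,0,0],"twist":[0,0,0]},{"slide":[0,0,0],"twist":[0,0,0]}]}}

```text
time_s: 5.95
tool_pos: [0.5463, 0.2126, 0.2]
tcp_rot: [-0.653, 0.272, -0.272, 0.653]
wrist_force: [0.1, -0.9, -1.5]
width: 0.641
```

Run:
```python
from h import *
np.set_printoptions(precision=4,suppress=True)
s=env.sense(); print(s["wrist_force"],s["ft_torque"],s["width"],s["tool_pos"])
f=cams.grab_frame("top"); b=cv2.resize(f["img"][150:250,110:240],None,fx=6,fy=6,interpolation=cv2.INTER_CUBIC)
cv2.imwrite("pics/lift.png",b)
```

```text
[ 0.1061 -0.9424 -1.4935] [-0.0996  0.1289  0.0589] 0.6408895564249626 [0.5463 0.2126 0.2   ]
```

View pics/lift.png

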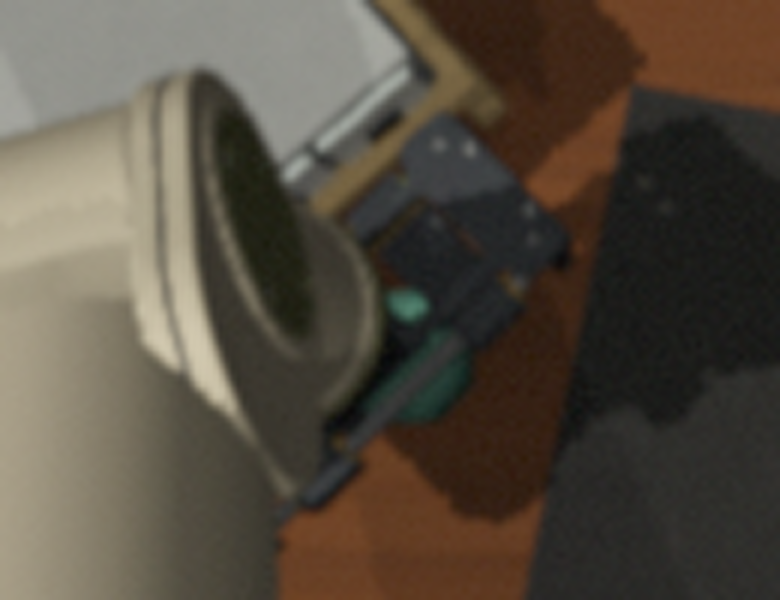

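It's held (width 0.641, load on the wrist). I draw it straight out along the handle by 125 mm.

Emit:
{"method": "servo_tool", "body": {"gripper": 0.22, "steps": [{"slide":[0,0,-0.004],"twist":[0,0,0]},{"slide":[0,0,-0.008],"twist":[0,0,0]},{"slide":[0,0,-0.01],"twist":[0,0,0]},{"slide":[0,0,-0.01],"twist":[0,0,0]},{"slide":[0,0,-0.01],"twist":[0,0,0]},{"slide":[0,0,-0.01],"twist":[0,0,0]},{"slide":[0,0,-0.01],"twist":[0,0,0]},{"slide":[0,0,-0.01],"twist":[0,0,0]},{"slide":[0,0,-0.01],"twist":[0,0,0]},{"slide":[0,0,-0.01],"twist":[0,0,0]},{"slide":[0,0,-0.01],"twist":[0,0,0]},{"slide":[0,0,-0.01],"twist":[0,0,0]},{"slide":[0,0,-0.009],"twist":[0,0,0]},{"slide":[0,0,-0.004],"twist":[0,0,0]},{"slide":[0,0,0],"twist":[0,0,0]}]}}

```text
time_s: 7.25
tool_pos: [0.457, 0.1238, 0.1998]
tcp_rot: [-0.653, 0.272, -0.272, 0.653]
wrist_force: [-0.3, -0.3, -0.9]
width: 0.642
```

Run:
```python
from h import *
np.set_printoptions(precision=4,suppress=True)
s=env.sense(); print(s["wrist_force"],s["ft_torque"],s["width"],s["tool_pos"],s["joints"])
f=cams.grab_frame("top"); b=cv2.resize(f["img"][120:280,90:290],None,fx=4,fy=4,interpolation=cv2.INTER_CUBIC)
cv2.imwrite("pics/out.png",b)
# mat fit: dark pixels
```

```text
[-0.2645 -0.2668 -0.9435] [-0.0876  0.1111 -0.0252] 0.6421042386208479 [0.457  0.1238 0.1998] [-0.7702  0.2468  0.4505  2.0814 -0.1434  0.8425 -1.0255]
```

View pics/out.png

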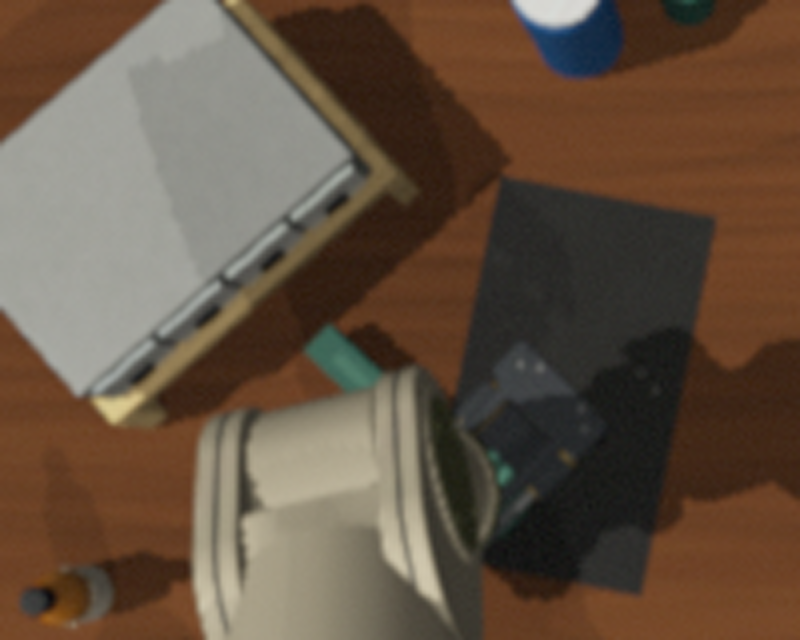

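The whole mirror is clear: the tail is at (318,345) in the crop, short of the shelf edge. Next I lift it, and work out the mat pose and the turn.

Emit:
{"method": "servo_tool", "body": {"gripper": 0.22, "steps": [{"slide":[0,-0.01,0],"twist":[0,0,0]},{"slide":[0,-0.02,0],"twist":[0,0,0]},{"slide":[0,-0.02,0],"twist":[0,0,0]},{"slide":[0,-0.02,0],"twist":[0,0,0]},{"slide":[0,-0.02,0],"twist":[0,0,0]},{"slide":[0,-0.01,0],"twist":[0,0,0]},{"slide":[0.02,0,0.005],"twist":[0,0,0]},{"slide":[0.02,0,0.005],"twist":[0,0,0]},{"slide":[0.02,0,0.005],"twist":[0,0,0]},{"slide":[0.01,0,0],"twist":[0,0,0]},{"slide":[0,0,0],"twist":[0,0,0]}]}}

```text
time_s: 8.22
tool_pos: [0.5186, 0.0838, 0.2997]
tcp_rot: [0.653, -0.272, 0.273, -0.652]
wrist_force: [-0.9, -0.1, -1.8]
width: 0.638
```

Run:
```python
from h import *
np.set_printoptions(precision=4,suppress=True)
f=cams.grab_frame("top")
C=np.array([(502,178),(715,217),(640,595),(425,550)])
w=px2w(f,(C+.5)/4-.5+[90,120],.001)
print(w, w.mean(0)); e=(w[0]+w[1]-w[2]-w[3])/2; print(np.linalg.norm(e),np.degrees(np.arctan2(e[1],e[0])),np.linalg.norm(w[0]-w[1]))
m=w.mean(0)
for hd in (-12,):
    a=np.radians(hd); d=np.array([np.cos(a),np.sin(a)]); head=m[:2]+.05*d; print("head",head,"tail",head-.15*d)
    go([*head,.189],hd+90)
```

```text
[[ 0.6703  0.1156  0.001 ]
 [ 0.6425 -0.0288  0.001 ]
 [ 0.389   0.0221  0.001 ]
 [ 0.4195  0.1658  0.001 ]] [0.5303 0.0687 0.001 ]
0.25717250151060295 -11.339466793343005 0.14706322293671265
head [0.5792 0.0583] tail [0.4325 0.0895]
t 8.2667 pos [0.5177 0.0848 0.2995] jaw az -45.30228795315592 down [-0.0006 -0.0009 -1.    ] F [-0.513  -0.3796 -1.5622] w 0.6432069996186904 q [-0.7141  0.2104  0.5211  1.8796 -0.1172  1.0825 -0.938 ]
slide now-frame [0.0622 0.1104 0.0252]
twist [ 0.0008 -2.152  -0.001 ]
slide in target frame [-0.0132  0.1105 -0.0658]
```

Emit:
{"method": "servo_tool", "body": {"gripper": 0.22, "steps": [{"slide":[0,0,0],"twist":[0,-0.06,0]},{"slide":[0,0,0],"twist":[0,-0.12,0]},{"slide":[0,0,0],"twist":[0,-0.12,0]},{"slide":[0,0,0],"twist":[0,-0.12,0]},{"slide":[0,0,0],"twist":[0,-0.12,0]},{"slide":[0,0,0],"twist":[0,-0.12,0]},{"slide":[0,0,0],"twist":[0,-0.12,0]},{"slide":[0,0,0],"twist":[0,-0.12,0]},{"slide":[0,0,0],"twist":[0,-0.12,0]},{"slide":[0,0,0],"twist":[0,-0.12,0]},{"slide":[0,0,0],"twist":[0,-0.12,0]},{"slide":[0,0,0],"twist":[0,-0.12,0]},{"slide":[0,0,0],"twist":[0,-0.12,0]},{"slide":[0,0,0],"twist":[0,-0.12,0]},{"slide":[0,0,0],"twist":[0,-0.12,0]},{"slide":[0,0,0],"twist":[0,-0.12,0]},{"slide":[0,0,0],"twist":[0,-0.12,0]},{"slide":[0,0,0],"twist":[0,-0.12,0]},{"slide":[0,0,0],"twist":[0,-0.05,0]},{"slide":[0,0,0],"twist":[0,0,0]}]}}

```text
time_s: 9.93
tool_pos: [0.5167, 0.0863, 0.2997]
tcp_rot: [-0.549, -0.446, 0.446, 0.549]
wrist_force: [0.2, -0.5, -1.3]
width: 0.641
```

Run:
```python
from h import *
np.set_printoptions(precision=4,suppress=True)
go([.579,.0585,.189],78)
f=cams.grab_frame("top"); b=cv2.resize(f["img"][120:320,90:290],None,fx=3,fy=3,interpolation=cv2.INTER_CUBIC)
cv2.imwrite("pics/rot.png",b)
f=cams.grab_frame("scene"); b=cv2.resize(f["img"][120:320,250:450],None,fx=3,fy=3,interpolation=cv2.INTER_CUBIC)
cv2.imwrite("pics/rot_s.png",b)
```

```text
t 9.9333 pos [0.5167 0.0863 0.2997] jaw az 78.18824102359062 down [-0.0005  0.0003 -1.    ] F [ 0.1739 -0.457  -1.2546] w 0.6411146040531444 q [-0.5053  0.1969  0.2813  1.8709 -0.062   1.0827  1.1646]
slide now-frame [-0.0145  0.1107 -0.0668]
twist [-0.0006  0.0033  0.0002]
slide in target frame [-0.0142  0.1107 -0.0667]
```

View pics/rot.png

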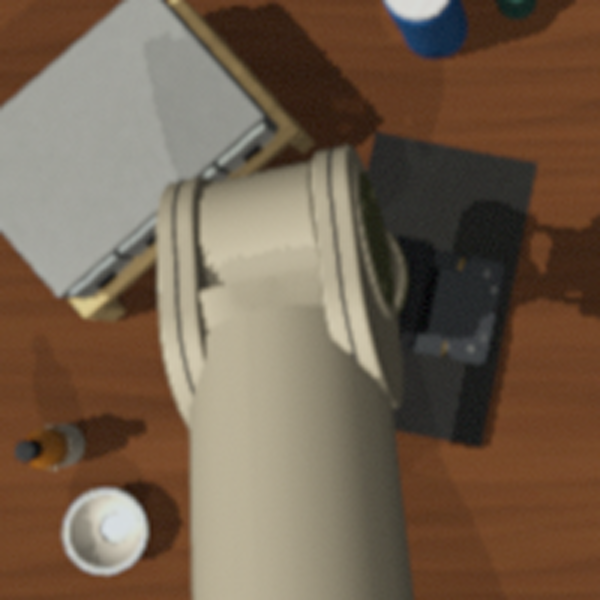

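View pics/rot_s.png

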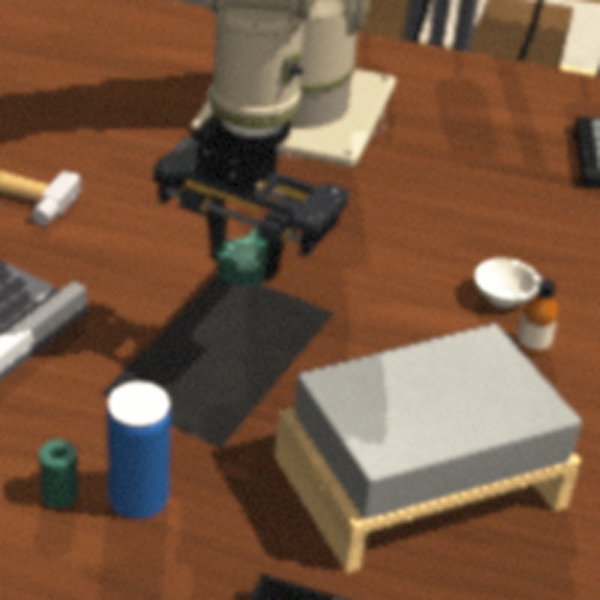

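It's held level. I move over the mat and lower it, slowly at the end.

Emit:
{"method": "servo_tool", "body": {"gripper": 0.22, "steps": [{"slide":[-0.004,0,-0.016],"twist":[0,0,0]},{"slide":[-0.004,0,-0.017],"twist":[0,0,0]},{"slide":[-0.003,0,-0.017],"twist":[0,0,0]},{"slide":[-0.003,0,-0.017],"twist":[0,0,0]},{"slide":[0,0.02,0],"twist":[0,0,0]},{"slide":[0,0.02,0],"twist":[0,0,0]},{"slide":[0,0.02,0],"twist":[0,0,0]},{"slide":[0,0.02,0],"twist":[0,0,0]},{"slide":[0,0.015,0],"twist":[0,0,0]},{"slide":[0,0.005,0],"twist":[0,0,0]},{"slide":[0,0.003,0],"twist":[0,0,0]},{"slide":[0,0.002,0],"twist":[0,0,0]},{"slide":[0,0.002,0],"twist":[0,0,0]},{"slide":[0,0,0],"twist":[0,0,0]},{"slide":[0,0,0],"twist":[0,0,0]}]}}

```text
time_s: 11.28
tool_pos: [0.5804, 0.0578, 0.1934]
tcp_rot: [0.55, 0.445, -0.444, -0.55]
wrist_force: [0.2, 0.1, -1.5]
width: 0.645
```

Run:
```python
from h import *
np.set_printoptions(precision=4,suppress=True)
go([.579,.0585,.187],78); print(env.sense()["ft_torque"])
```

```text
t 11.2833 pos [0.5804 0.0578 0.1934] jaw az 77.96576571890188 down [ 0.0011  0.0003 -1.    ] F [ 0.1733  0.1493 -1.4534] w 0.6445386438760459 q [-0.41    0.457   0.2836  1.7961 -0.1573  0.9094  1.3035]
slide now-frame [0.0004 0.0064 0.0015]
twist [ 0.001  -0.0006  0.0006]
slide in target frame [0.0004 0.0064 0.0015]
[-0.0216 -0.1137  0.0607]
```

Emit:
{"method": "servo_tool", "body": {"gripper": 0.22, "steps": [{"slide":[0,0.002,0],"twist":[0,0,0]},{"slide":[0,0.001,0],"twist":[0,0,0]},{"slide":[0,0.001,0],"twist":[0,0,0]},{"slide":[0,0.001,0],"twist":[0,0,0]},{"slide":[0,0,0],"twist":[0,0,0]},{"slide":[0,0,0],"twist":[0,0,0]}]}}

```text
time_s: 11.78
tool_pos: [0.5801, 0.0577, 0.1876]
tcp_rot: [-0.55, -0.445, 0.445, 0.55]
wrist_force: [0.1, 0.8, 0.2]
width: 0.643
```

Contact: the load has gone from the wrist. I release and rise.

Emit:
{"method": "servo_tool", "body": {"gripper": 0.6, "steps": [{"slide":[0,0,0],"twist":[0,0,0]},{"slide":[0,0,0],"twist":[0,0,0]},{"slide":[0,0,0],"twist":[0,0,0]},{"slide":[0,0,0],"twist":[0,0,0]},{"slide":[0,-0.01,0],"twist":[0,0,0]},{"slide":[0,-0.02,0],"twist":[0,0,0]},{"slide":[0,-0.03,0],"twist":[0,0,0]},{"slide":[0,-0.03,0],"twist":[0,0,0]},{"slide":[0,-0.03,0],"twist":[0,0,0]},{"slide":[0,0,0.03],"twist":[0,0,0]},{"slide":[0,0,0.035],"twist":[0,0,0]},{"slide":[0,0,0.035],"twist":[0,0,0]},{"slide":[0,0,0.035],"twist":[0,0,0]},{"slide":[0,0,0.015],"twist":[0,0,0]},{"slide":[0,0,0],"twist":[0,0,0]}]}}

```text
time_s: 13.03
tool_pos: [0.4307, 0.0896, 0.3085]
tcp_rot: [-0.549, -0.446, 0.445, 0.55]
wrist_force: [1.4, 1.0, 0.8]
width: 0.798
```

```bash
cat >> h.py <<'E'
def fitmirror(f,p0,win,z0=0):
    from scipy.optimize import minimize
    g=(green(f)>0)*1.0; m=np.zeros_like(g); u0,u1,v0,v1=win; m[v0:v1,u0:u1]=1
    cost=lambda p:(((mirror_mask(f,*p,z0=z0)-g)**2)*m).sum()
    p0=np.array(p0); best=None
    for d in (-.05,0,.05):
        q=p0+[0,0,d]
        r=minimize(cost,q,method="Nelder-Mead",options=dict(initial_simplex=[q,q+[.008,0,0],q+[0,.008,0],q+[0,0,.1]],xatol=1e-4,fatol=.01))
        if best is None or r.fun<best.fun: best=r
    return best.x,best.fun,(g*m).sum()
def overlay(f,p,path,win,k=5,z0=0):
    c=cv2.resize(f["img"],None,fx=k,fy=k,interpolation=cv2.INTER_CUBIC)
    mm=cv2.resize((mirror_mask(f,*p,z0=z0)*255).astype(np.uint8),None,fx=k,fy=k)
    cs,_=cv2.findContours((mm>127).astype(np.uint8),cv2.RETR_EXTERNAL,cv2.CHAIN_APPROX_NONE)
    cv2.drawContours(c,cs,-1,(0,0,255),1); u0,u1,v0,v1=win
    cv2.imwrite(path,c[v0*k:v1*k,u0*k:u1*k])
E
python3 - <<'E'
from h import *
np.set_printoptions(precision=4,suppress=True)
go(None)
f=cams.grab_frame("top"); win=(190,290,150,260)
cv2.imwrite("pics/mat_raw.png",cv2.resize(f["img"][120:320,140:340],None,fx=3,fy=3))
r=fitmirror(f,[.58,.058,np.radians(-12)],win); print(r,np.degrees(r[0][2]))
overlay(f,r[0],"pics/mat.png",win)
E
```

```text
t 13.0333 pos [0.4307 0.0896 0.3085] jaw az 78.09475777921033 down [-0.0003  0.0012 -1.    ] F [1.4202 0.9932 0.7526] w 0.798282090555825 q [-0.5604 -0.0028  0.253   2.059  -0.0006  1.0852  1.0559]
(array([ 0.5832,  0.0572, -0.1763]), np.float64(109.06828143021916), np.float64(838.0)) -10.1021283259764
```

View pics/mat.png

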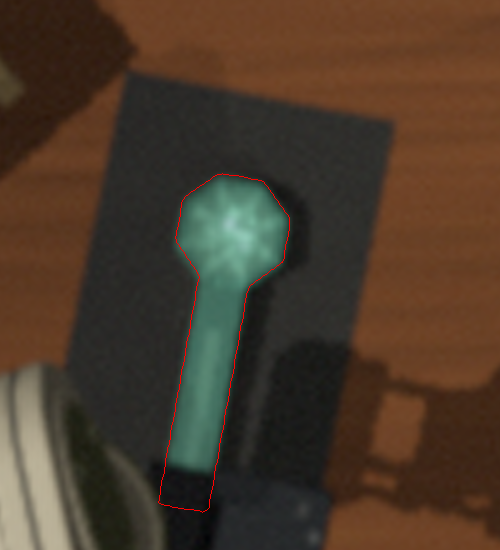

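Run:
```python
from h import *
np.set_printoptions(precision=4,suppress=True)
f=cams.grab_frame("top"); win=(190,290,150,241)
for lo in ((68,50,40),(68,60,60)):
    hsv=cv2.cvtColor(f["img"],cv2.COLOR_BGR2HSV)
    import h; h.green=lambda f:cv2.inRange(hsv,lo,(92,255,255))
    r=h.fitmirror(f,[.58,.058,np.radians(-12)],win); print(r,np.degrees(r[0][2]))
print([ (m["score"],px2w(f,m["uv"],.01)[0]) for n in("head","tail") for m in cams.mark_of(n,f)[:1]])
overlay(f,r[0],"pics/mat2.png",(190,290,150,260))
```

```text
(array([ 0.5815,  0.0572, -0.1768]), np.float64(35.453610149942335), np.float64(804.0)) -10.128524010457893
(array([ 0.582 ,  0.0577, -0.1788]), np.float64(14.817962322183774), np.float64(758.0)) -10.2417884840508
[(0.97, array([0.5766, 0.0623, 0.01  ])), (0.79, array([0.4303, 0.0845, 0.01  ]))]
```

View pics/mat2.png

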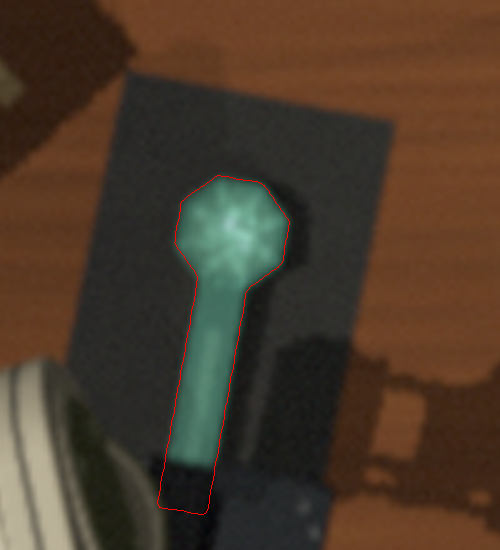

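The fit lies well on the model: head (0.582, 0.058), heading about -10°. The gripper implied -12°. I take the handle 92 mm behind the head's centre.

Run:
```python
from h import *
np.set_printoptions(precision=4,suppress=True)
go([.4912,.0738,.187],79.2)
```

```text
t 13.2333 pos [0.4342 0.0887 0.3083] jaw az 77.9452719607207 down [ 0.0012  0.0003 -1.    ] F [-0.0083  0.6327 -0.0007] w 0.8005835079588565 q [-0.5581  0.0042  0.2555  2.0525 -0.0012  1.0838  1.0583]
slide now-frame [-0.0028  0.1214 -0.0588]
twist [ 0.0011 -0.0219  0.0006]
slide in target frame [-0.004   0.1213 -0.0588]
```

Emit:
{"method": "servo_tool", "body": {"gripper": 0.4, "steps": [{"slide":[0,0,0],"twist":[0,-0.022,0]},{"slide":[-0.002,0,-0.03],"twist":[0,0,0]},{"slide":[-0.002,0,-0.029],"twist":[0,0,0]},{"slide":[0,0.03,0],"twist":[0,0,0]},{"slide":[0,0.03,0],"twist":[0,0,0]},{"slide":[0,0.03,0],"twist":[0,0,0]},{"slide":[0,0.015,0],"twist":[0,0,0]},{"slide":[0,0.008,0],"twist":[0,0,0]},{"slide":[0,0.005,0],"twist":[0,0,0]},{"slide":[0,0.003,0],"twist":[0,0,0]},{"slide":[0,0,0],"twist":[0,0,0]},{"slide":[0,0,0],"twist":[0,0,0]}]}}

```text
time_s: 14.23
tool_pos: [0.4911, 0.0741, 0.1876]
tcp_rot: [0.545, 0.451, -0.45, -0.544]
wrist_force: [0.4, -0.8, -0.2]
width: 0.697
```

Run:
```python
from h import *
np.set_printoptions(precision=4,suppress=True)
go([.4912,.0738,.187],79.2)
f=cams.grab_frame("top"); cv2.imwrite("pics/hg.png",cv2.resize(f["img"][150:270,170:310],None,fx=5,fy=5,interpolation=cv2.INTER_CUBIC))
```

```text
t 14.2333 pos [0.4911 0.0741 0.1876] jaw az 79.24420567161945 down [ 0.0014  0.0005 -1.    ] F [ 0.3656 -0.8061 -0.1614] w 0.697164064222768 q [-0.493   0.3031  0.2816  2.0238 -0.1132  0.8277  1.2361]
slide now-frame [-0.0003  0.0006 -0.0001]
twist [0.0013 0.0008 0.0008]
slide in target frame [-0.0003  0.0006 -0.0001]
```

View pics/hg.png

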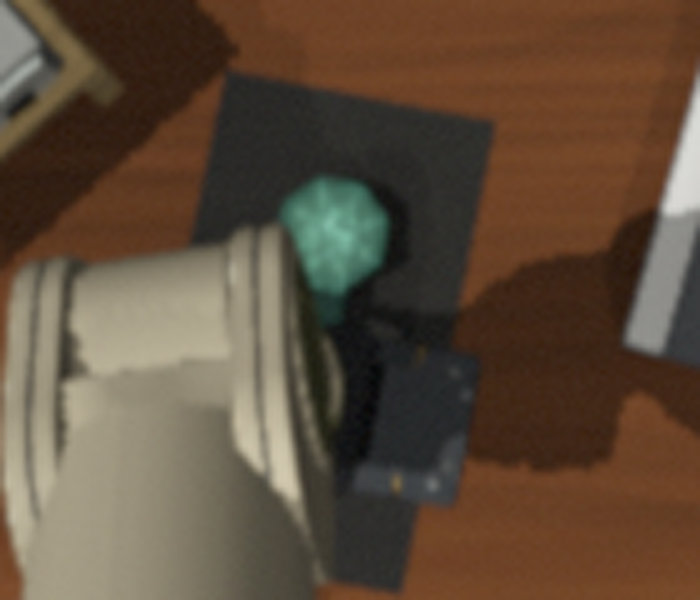

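The tool is over the handle and the head is undisturbed. I close lightly on the handle.

Emit:
{"method": "servo_tool", "body": {"gripper": -0.52, "steps": [{"slide":[0,0,0],"twist":[0,0,0]},{"slide":[0,0,0],"twist":[0,0,0]},{"slide":[0,0,0],"twist":[0,0,0]},{"slide":[0,0,0],"twist":[0,0,0]},{"slide":[0,0,0],"twist":[0,0,0]},{"slide":[0,0,0],"twist":[0,0,0]},{"slide":[0,0,0],"twist":[0,0,0]},{"slide":[0,0,0],"twist":[0,0,0]},{"slide":[0,0,0],"twist":[0,0,0]}]}}

```text
time_s: 15.03
tool_pos: [0.4906, 0.074, 0.1867]
tcp_rot: [-0.545, -0.451, 0.451, 0.545]
wrist_force: [-0.7, -0.3, 0.7]
width: 0.274
```

Emit:
{"method": "servo_tool", "body": {"gripper": -0.52, "steps": [{"slide":[0,-0.003,0],"twist":[0,0,0]},{"slide":[0,-0.005,0],"twist":[0,0,0]},{"slide":[0,-0.007,0],"twist":[0,0,0]},{"slide":[0,-0.01,0],"twist":[0,0,0]},{"slide":[0,-0.01,0],"twist":[0,0,0]},{"slide":[0,-0.01,0],"twist":[0,0,0]},{"slide":[0,-0.005,0],"twist":[0,0,0]},{"slide":[0,0,0],"twist":[0,0,0]},{"slide":[0,0,0],"twist":[0,0,0]}]}}

```text
time_s: 15.78
tool_pos: [0.4907, 0.0741, 0.2371]
tcp_rot: [0.545, 0.451, -0.451, -0.545]
wrist_force: [-0.4, 0.4, -1.5]
width: 0.272
```

Run:
```python
from h import *
import h
np.set_printoptions(precision=4,suppress=True)
go(None); print(env.sense()["ft_torque"])
f=cams.grab_frame("top"); k=5
h.green=lambda f:cv2.inRange(cv2.cvtColor(f["img"],cv2.COLOR_BGR2HSV),(68,60,60),(92,255,255))
win=(225,290,150,208)
r=h.fitmirror(f,[.582,.056,np.radians(-11)],win,z0=.05); print(r,np.degrees(r[0][2]))
overlay(f,r[0],"pics/lift2.png",(170,310,150,270),z0=.05)
f=cams.grab_frame("scene"); cv2.imwrite("pics/lift2_s.png",cv2.resize(f["img"][150:270,260:420],None,fx=5,fy=5,interpolation=cv2.INTER_CUBIC))
```

```text
t 15.7833 pos [0.4907 0.0741 0.2371] jaw az 79.24388639599772 down [ 0.0007  0.0005 -1.    ] F [-0.414   0.354  -1.4896] w 0.27247792930449455 q [-0.5081  0.2216  0.2939  1.9947 -0.0795  0.9352  1.2093]
[ 0.0485  0.0716 -0.0196]
(array([ 0.5828,  0.0574, -0.1397]), np.float64(15.360261437908497), np.float64(423.0)) -8.001851223253341
```

View pics/lift2.png

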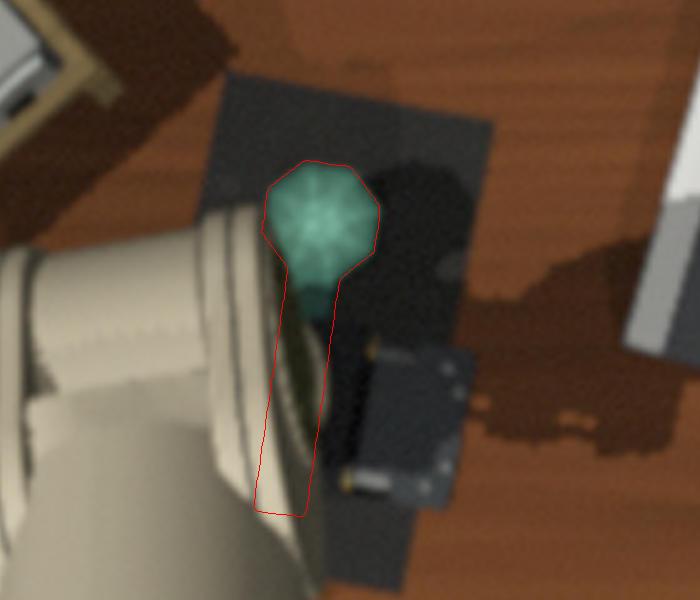

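View pics/lift2_s.png

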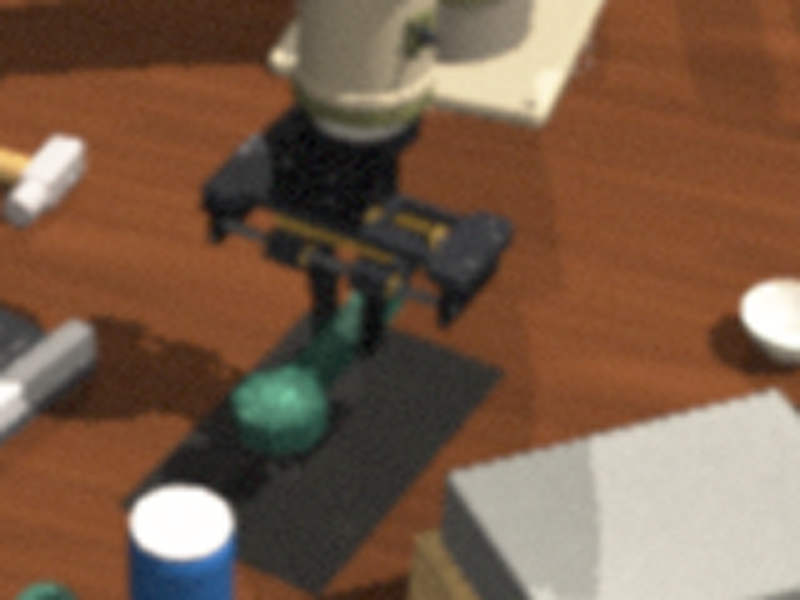

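It's held. I check in the scene view whether the model sags in pitch.

Run:
```python
from h import *
import h
from scipy.optimize import minimize
np.set_printoptions(precision=4,suppress=True)
s=env.sense(); M=Rot.from_quat(s["tcp_rot"]).as_matrix(); G=s["tool_pos"]+M[:,1]*.164; print(G)
fs=cams.grab_frame("scene"); ft=cams.grab_frame("top")
gr=lambda f:(cv2.inRange(cv2.cvtColor(f["img"],cv2.COLOR_BGR2HSV),(68,60,45),(92,255,255))>0)*1.
head=mirror_poly()[0]
def mask(f,p,S=4):
    # p: head centre x,y,z(underside), yaw, pitch ; head octagon only
    Hh,W=f["img"].shape[:2]; m=np.zeros((Hh*S,W*S),np.uint8)
    R=Rot.from_euler("ZY",[p[3],p[4]]).as_matrix()
    V=np.vstack([np.c_[head,np.full(8,z)] for z in(0,.02)])@R.T+p[:3]
    h_=cv2.convexHull(np.float32(w2px(f,V)))
    cv2.fillPoly(m,[np.int32(np.round(((h_+.5)*S-.5)*16))],255,shift=4)
    return cv2.resize(m,(W,Hh),interpolation=cv2.INTER_AREA)/255.
def hc(pitch,yaw,d):  # head underside centre from grasp
    R=Rot.from_euler("ZY",[yaw,pitch]).as_matrix()
    return G+R@np.array([d,0,-.0237])
gs,gt=gr(fs),gr(ft)
def cost(q):
    pitch,yaw,d,lat=q; c=hc(pitch,yaw,d)+lat*np.array([-np.sin(yaw),np.cos(yaw),0]); p=[*c,yaw,pitch]
    a=mask(fs,p); b=mask(ft,p)
    # compare only where head expected: window
    ws=np.zeros_like(gs); ws[222:250,300:330]=1
    wt=np.zeros_like(gt); wt[150:203,222:260]=1
    return (((a-gs)**2)*ws).sum()*2+(((b-gt)**2)*wt).sum()
for p0 in(-.05,.05,.15):
    q0=np.array([p0,np.radians(-11),.092,0]); r=minimize(cost,q0,method="Nelder-Mead",options=dict(initial_simplex=[q0]+[q0+e for e in np.diag([.1,.05,.006,.006])],xatol=1e-4,fatol=.01)); print(r.x,np.degrees(r.x[:2]),r.fun)
    c=hc(*r.x[:3]); print(c)
```

```text
[0.4903 0.074  0.0724]
[-0.0202 -0.1784  0.0909 -0.    ] [ -1.1597 -10.2206] 136.44916570549788
[0.5802 0.0578 0.0505]
[-0.0261 -0.1904  0.0911  0.0015] [ -1.4927 -10.9113] 133.50140715109572
[0.5803 0.0566 0.051 ]
[-0.0213 -0.1509  0.0909 -0.0023] [-1.2218 -8.6451] 136.89902345251826
[0.5807 0.0603 0.0506]
```

There is no sag: pitch is about -1° and the head sits 91 mm ahead of the grasp. I raise it and align to the engraver heading (-16.4°).

Emit:
{"method": "servo_tool", "body": {"gripper": -0.52, "steps": [{"slide":[0,-0.015,0],"twist":[0,0,0]},{"slide":[0,-0.02,0],"twist":[0,0,0]},{"slide":[0,-0.01,0],"twist":[0,0.05,0]},{"slide":[0,0,0],"twist":[0,0.0485,0]},{"slide":[0,0,0],"twist":[0,0,0]}]}}

```text
time_s: 16.4
tool_pos: [0.4907, 0.074, 0.282]
tcp_rot: [0.567, 0.423, -0.423, -0.567]
wrist_force: [0.3, 0.0, -1.6]
width: 0.27
```

Run:
```python
from h import *
from scipy.optimize import minimize
np.set_printoptions(precision=4,suppress=True)
# refine engraver pose with bright rails + point set, several frames averaged
f=cams.grab_frame("top"); img=f["img"]
g=cv2.cvtColor(img,cv2.COLOR_BGR2GRAY).astype(float)
V=np.array
def prj(p,L):
    c,s=np.cos(p[2]),np.sin(p[2]); L=V(L,float); q=L.copy(); q[:,:2]=L[:,:2]@V([[c,s],[-s,c]])+p[:2]; return w2px(f,q)
from scipy.ndimage import map_coordinates
def grad(p,off):
    # sum of brightness contrast across the 4 rail edges (long) + front ends + carriage top edges
    tot=0
    for (ya,sgn) in ((.15,-1),(.13,1),(-.13,-1),(-.15,1)):
        xs=np.linspace(-.185,-.03,40)
        A=prj(p,[(x,ya+sgn*off,.037) for x in xs]); B=prj(p,[(x,ya-sgn*off,.037) for x in xs])
        w=1.
        tot+=w*(map_coordinates(g,[A[:,1],A[:,0]],order=1)-map_coordinates(g,[B[:,1],B[:,0]],order=1)).mean()
    for y0,y1 in((.132,.148),(-.148,-.132)):
        ys=np.linspace(y0,y1,8)
        A=prj(p,[(-.195+off,y,.037) for y in ys]);B=prj(p,[(-.195-off,y,.037) for y in ys])
        tot+=(map_coordinates(g,[A[:,1],A[:,0]],order=1)-map_coordinates(g,[B[:,1],B[:,0]],order=1)).mean()
    return tot
# note: bright rail inside: for |y| between .13,.15
p0=V([.6643,-.2965,-.2867]); best=None
for off in (.002,.004):
    r=minimize(lambda p:-grad(p,off),p0,method="Nelder-Mead",options=dict(initial_simplex=[p0,p0+[.004,0,0],p0+[0,.004,0],p0+[0,0,.02]],xatol=1e-4))
    print(off,r.x,np.degrees(r.x[2]),r.fun,-grad(p0,off))
go([.4637,-.2113,.25],73.6)
```

```text
0.002 [ 0.6629 -0.2964 -0.2912] -16.685614094620284 -455.435613102404 -439.62949350845224
0.004 [ 0.6636 -0.2963 -0.2913] -16.69037124523231 -704.4340532271021 -687.6635517652594
t 16.45 pos [0.4905 0.074  0.2815] jaw az 73.64174110317002 down [-0.0003  0.     -1.    ] F [ 0.5479 -0.2681 -1.4452] w 0.2725481194403263 q [-0.5261  0.1589  0.3086  1.958  -0.0561  1.0331  1.0929]
slide now-frame [-0.2813  0.0315 -0.0547]
twist [-0.0003  0.0007 -0.0001]
slide in target frame [-0.2813  0.0315 -0.0548]
```

The edge-based refinement gives engraver yaw -16.7° and the lens at (0.6328, -0.261). I cross over to a point in front of the carriage, still high.

Emit:
{"method": "servo_tool", "body": {"gripper": -0.52, "steps": [{"slide":[-0.015,0,-0.003],"twist":[0,0.005,0]},{"slide":[-0.025,0,-0.005],"twist":[0,0,0]},{"slide":[-0.03,0,-0.006],"twist":[0,0,0]},{"slide":[-0.03,0,-0.006],"twist":[0,0,0]},{"slide":[-0.03,0,-0.006],"twist":[0,0,0]},{"slide":[-0.03,0,-0.006],"twist":[0,0,0]},{"slide":[-0.03,0,-0.006],"twist":[0,0,0]},{"slide":[-0.03,0,-0.006],"twist":[0,0,0]},{"slide":[-0.03,0,-0.006],"twist":[0,0,0]},{"slide":[-0.02,0,-0.004],"twist":[0,0,0]},{"slide":[-0.011,0,0],"twist":[0,0,0]},{"slide":[0,0,0],"twist":[0,0,0]},{"slide":[0,0,0],"twist":[0,0,0]}]}}

```text
time_s: 17.53
tool_pos: [0.4614, -0.2104, 0.2812]
tcp_rot: [-0.567, -0.422, 0.422, 0.568]
wrist_force: [0.6, 0.6, -0.9]
width: 0.272
```

Run:
```python
from h import *
import h
np.set_printoptions(precision=4,suppress=True)
go([.464,-.2104,.210],73.3)
f=cams.grab_frame("top")
h.green=lambda f:cv2.inRange(cv2.cvtColor(f["img"],cv2.COLOR_BGR2HSV),(68,60,60),(92,255,255))
s=env.sense();z0=s["tool_pos"][2]-.1868
a=np.radians(-16.7); hd=s["tool_pos"][:2]+.0912*np.array([np.cos(a),np.sin(a)]); print("pred head",hd,z0)
p=[*hd,a]
overlay(f,p,"pics/pre2.png",(285,430,110,270),z0=z0)
f2=cams.grab_frame("scene"); cv2.imwrite("pics/pre2_s.png",cv2.resize(f2["img"][150:280,130:300],None,fx=4,fy=4,interpolation=cv2.INTER_CUBIC))
```

```text
t 17.5333 pos [ 0.4614 -0.2104  0.2812] jaw az 73.30257223476825 down [-0.001   0.0005 -1.    ] F [ 0.5514  0.558  -0.9195] w 0.2722426109629788 q [-0.1494  0.1948  0.5393  1.9409 -0.1159  1.0371  1.7201]
slide now-frame [ 0.0007  0.0712 -0.0026]
twist [-0.0012  0.      0.0002]
slide in target frame [ 0.0007  0.0712 -0.0025]
pred head [ 0.5491 -0.2357] 0.09448427603201856
```

View pics/pre2.png

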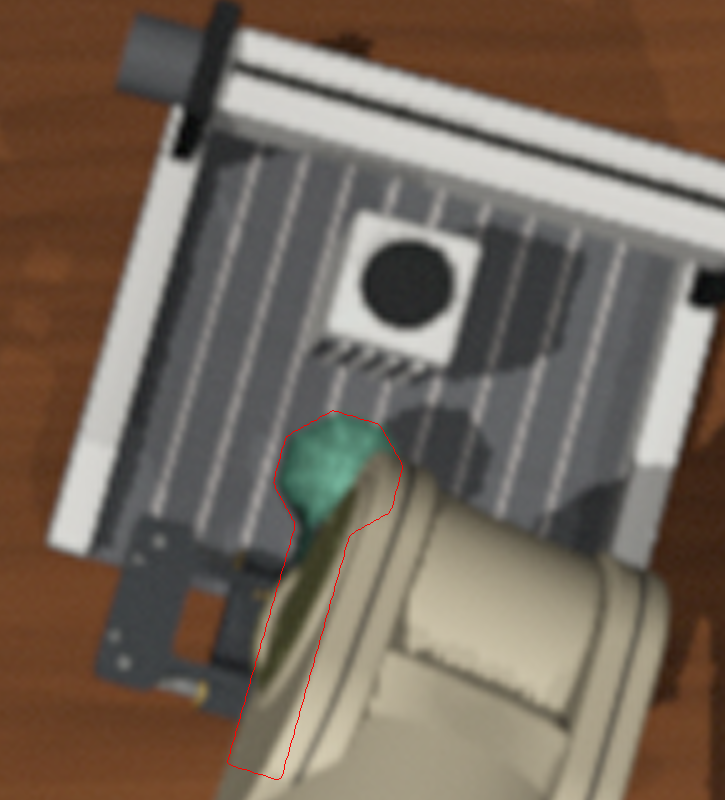

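View pics/pre2_s.png

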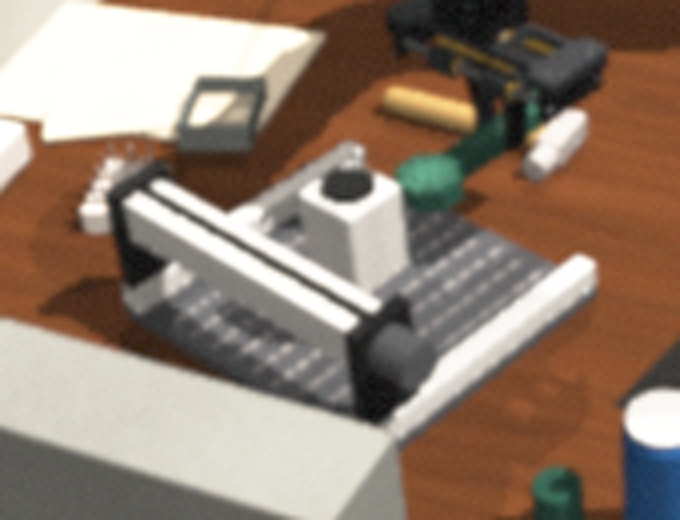

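Run:
```python
from h import *
from scipy.optimize import minimize
np.set_printoptions(precision=4,suppress=True)
f=cams.grab_frame("top"); s=env.sense();z0=s["tool_pos"][2]-.1868
a=np.radians(-16.7); hd=s["tool_pos"][:2]+.0912*np.array([np.cos(a),np.sin(a)])
hsv=cv2.cvtColor(f["img"],cv2.COLOR_BGR2HSV)
for lo in ((68,60,60),(68,50,40)):
    g=(cv2.inRange(hsv,lo,(95,255,255))>0)*1.
    m=np.zeros_like(g); cv2.fillPoly(m,[np.int32([(335,188),(366,188),(362,198),(348,212),(335,212)])],1)
    q=hd
    r=minimize(lambda p:(((mirror_mask(f,p[0],p[1],a,z0=z0)-g)**2)*m).sum(),q,method="Nelder-Mead",options=dict(initial_simplex=[q,q+[.006,0],q+[0,.006]],xatol=1e-4))
    print(r.x-hd,r.fun)
```

```text
[-0.0003 -0.0015] 22.6717877739331
[ 0.     -0.0012] 18.76581314878893
```

Camera and arm agree to about 1.5 mm. I lower in front of the carriage to a travel height of about 9 mm above the bed.

Emit:
{"method": "servo_tool", "body": {"gripper": -0.52, "steps": [{"slide":[0.0015,0.01,0],"twist":[0,0,0]},{"slide":[0,0.02,0],"twist":[0,0,0]},{"slide":[0,0.02,0],"twist":[0,0,0]},{"slide":[0,0.015,0],"twist":[0,0,0]},{"slide":[0,0.008,0],"twist":[0,0,0]},{"slide":[0,0,0],"twist":[0,0,0]},{"slide":[0,0,0],"twist":[0,0,0]}]}}

```text
time_s: 18.27
tool_pos: [0.4623, -0.2089, 0.2086]
tcp_rot: [-0.567, -0.422, 0.422, 0.567]
wrist_force: [-0.1, 0.0, -1.2]
width: 0.274
```

Run:
```python
from h import *
np.set_printoptions(precision=4,suppress=True)
go([.5454,-.2340,.208],73.3)
f=cams.grab_frame("top"); cv2.imwrite("pics/low.png",cv2.resize(f["img"][130:260,285:425],None,fx=4,fy=4,interpolation=cv2.INTER_CUBIC))
f2=cams.grab_frame("scene"); cv2.imwrite("pics/low_s.png",cv2.resize(f2["img"][150:280,130:300],None,fx=4,fy=4,interpolation=cv2.INTER_CUBIC))
```

```text
t 18.2667 pos [ 0.4623 -0.2089  0.2086] jaw az 73.3452283027439 down [-0.0006  0.0001 -1.    ] F [-0.0645  0.0474 -1.2453] w 0.27394294463349045 q [-0.1184  0.3098  0.5138  1.995  -0.1947  0.8846  1.7793]
slide now-frame [-0.0003  0.0006 -0.0868]
twist [-0.0006  0.0008 -0.0001]
slide in target frame [-0.0002  0.0006 -0.0868]
```

View pics/low_s.png

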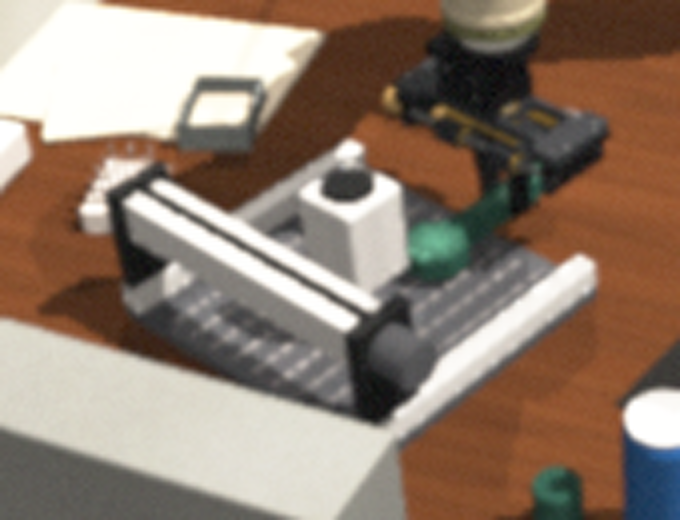

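The head is low over the bed in front of the carriage, at (440,250). I slide it straight in by 87 mm.

Emit:
{"method": "servo_tool", "body": {"gripper": -0.52, "steps": [{"slide":[0,0,-0.005],"twist":[0,0,0]},{"slide":[0,0,-0.01],"twist":[0,0,0]},{"slide":[0,0,-0.01],"twist":[0,0,0]},{"slide":[0,0,-0.01],"twist":[0,0,0]},{"slide":[0,0,-0.01],"twist":[0,0,0]},{"slide":[0,0,-0.01],"twist":[0,0,0]},{"slide":[0,0,-0.01],"twist":[0,0,0]},{"slide":[0,0,-0.01],"twist":[0,0,0]},{"slide":[0,0,-0.008],"twist":[0,0,0]},{"slide":[0,0,-0.004],"twist":[0,0,0]},{"slide":[0,0,0],"twist":[0,0,0]},{"slide":[0,0,0],"twist":[0,0,0]}]}}

```text
time_s: 19.37
tool_pos: [0.5454, -0.2342, 0.2087]
tcp_rot: [-0.567, -0.422, 0.422, 0.567]
wrist_force: [-0.6, 0.2, -1.0]
width: 0.275
```

Run:
```python
from h import *
np.set_printoptions(precision=4,suppress=True)
go([.5454,-.2340,.1995],73.3)
f=cams.grab_frame("top"); cv2.imwrite("pics/in.png",cv2.resize(f["img"][110:250,285:455],None,fx=4,fy=4,interpolation=cv2.INTER_CUBIC))
```

```text
t 19.3667 pos [ 0.5454 -0.2342  0.2087] jaw az 73.30643797625551 down [-0.0001  0.0001 -1.    ] F [-0.6291  0.2413 -1.0014] w 0.27529142666280393 q [-0.0622  0.4827  0.4869  1.7682 -0.2689  0.9572  1.8132]
slide now-frame [0.0002 0.0092 0.0001]
twist [-0.0001  0.0001  0.0001]
slide in target frame [0.0002 0.0092 0.0001]
```

View pics/in.png

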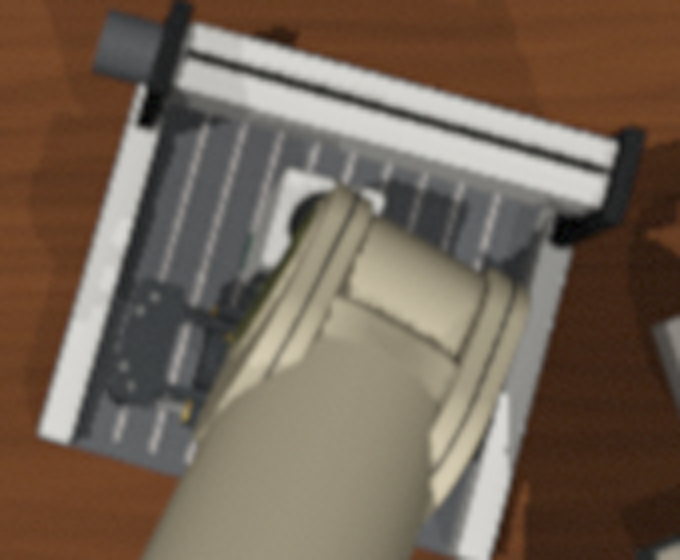

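Emit:
{"method": "servo_tool", "body": {"gripper": -0.52, "steps": [{"slide":[0,0.003,0],"twist":[0,0,0]},{"slide":[0,0.003,0],"twist":[0,0,0]},{"slide":[0,0.001,0],"twist":[0,0,0]},{"slide":[0,0.001,0],"twist":[0,0,0]},{"slide":[0,0,0],"twist":[0,0,0]},{"slide":[0,0,0],"twist":[0,0,0]}]}}

```text
time_s: 19.92
tool_pos: [0.5454, -0.2342, 0.2007]
tcp_rot: [-0.567, -0.422, 0.422, 0.567]
wrist_force: [0.1, -0.8, -1.2]
width: 0.275
```

Emit:
{"method": "servo_tool", "body": {"gripper": -0.52, "steps": [{"slide":[0,0.0005,0],"twist":[0,0,0]},{"slide":[0,0.0005,0],"twist":[0,0,0]},{"slide":[0,0.0005,0],"twist":[0,0,0]},{"slide":[0,0,0],"twist":[0,0,0]},{"slide":[0,0,0],"twist":[0,0,0]}]}}

```text
time_s: 20.33
tool_pos: [0.5455, -0.2342, 0.1992]
tcp_rot: [-0.567, -0.422, 0.422, 0.567]
wrist_force: [0.6, -0.4, -0.8]
width: 0.276
```

Emit:
{"method": "servo_tool", "body": {"gripper": -0.52, "steps": [{"slide":[0,0.0005,0],"twist":[0,0,0]},{"slide":[0,0,0],"twist":[0,0,0]},{"slide":[0,0,0],"twist":[0,0,0]}]}}

```text
time_s: 20.58
tool_pos: [0.5455, -0.2343, 0.1988]
tcp_rot: [0.567, 0.422, -0.422, -0.567]
wrist_force: [-0.6, -0.1, 0.0]
width: 0.269
```

Run:
```python
from h import *
s=env.sense(); print(s["wrist_force"],s["ft_torque"],s["tool_pos"])
```

```text
[-0.55285332 -0.13086822  0.01654844] [ 0.0887611   0.05454116 -0.01366484] [ 0.54553581 -0.23425288  0.19883785]
```

Emit:
{"method": "servo_tool", "body": {"gripper": -0.52, "steps": [{"slide":[0,0.0005,0],"twist":[0,0,0]},{"slide":[0,0,0],"twist":[0,0,0]},{"slide":[0,0,0],"twist":[0,0,0]}]}}

```text
time_s: 20.83
tool_pos: [0.5455, -0.2343, 0.1988]
tcp_rot: [-0.567, -0.422, 0.422, 0.567]
wrist_force: [-2.7, 0.8, 6.4]
width: 0.276
```

It rests on the bed with light contact, about 6 N. I release and rise straight up, then back away.

Emit:
{"method": "servo_tool", "body": {"gripper": 0.1, "steps": [{"slide":[0,-0.0005,0],"twist":[0,0,0]},{"slide":[0,0,0],"twist":[0,0,0]},{"slide":[0,0,0],"twist":[0,0,0]},{"slide":[0,0,0],"twist":[0,0,0]},{"slide":[0,0,0],"twist":[0,0,0]},{"slide":[0,-0.01,0],"twist":[0,0,0]},{"slide":[0,-0.02,0],"twist":[0,0,0]},{"slide":[0,-0.03,0],"twist":[0,0,0]},{"slide":[0,-0.03,0],"twist":[0,0,0]},{"slide":[0,-0.03,0],"twist":[0,0,0]},{"slide":[0,-0.03,0],"twist":[0,0,0]},{"slide":[0,0,0.03],"twist":[0,0,0]},{"slide":[0,0,0.03],"twist":[0,0,0]},{"slide":[0.03,0,0.02],"twist":[0,0,0]},{"slide":[0.035,0,0],"twist":[0,0,0]},{"slide":[0.035,0,0],"twist":[0,0,0]},{"slide":[0.035,0,0],"twist":[0,0,0]},{"slide":[0.035,0,0],"twist":[0,0,0]},{"slide":[0.03,0,0],"twist":[0,0,0]},{"slide":[0,0,0],"twist":[0,0,0]}]}}

```text
time_s: 22.5
tool_pos: [0.5273, -0.0131, 0.3493]
tcp_rot: [-0.565, -0.425, 0.424, 0.566]
wrist_force: [-0.8, -0.0, 0.0]
width: 0.55
```

Run:
```python
from h import *
import h
from scipy.optimize import minimize
np.set_printoptions(precision=4,suppress=True)
go(None)
f=cams.grab_frame("top"); cv2.imwrite("pics/fin_raw.png",f["img"])
hsv=cv2.cvtColor(f["img"],cv2.COLOR_BGR2HSV); g=(cv2.inRange(hsv,(68,60,60),(95,255,255))>0)*1.
m=np.zeros_like(g); 
# below carriage: engraver x<-0.080 region
E_=np.array([.6634,-.2964]);a=np.radians(-16.7);c,s=np.cos(a),np.sin(a)
def e2w(L): L=np.array(L); return np.c_[L[:,:2]@np.array([[c,s],[-s,c]])+E_,L[:,2]]
cv2.fillPoly(m,[np.int32(w2px(f,e2w([(-.095,-.1,.03),(-.095,.12,.03),(-.2,.12,.03),(-.2,-.1,.03)])))],1)
q=np.array([.6328,-.261,a])
r=minimize(lambda p:(((mirror_mask(f,*p,z0=.012)-g)**2)*m).sum(),q,method="Nelder-Mead",options=dict(initial_simplex=[q,q+[.006,0,0],q+[0,.006,0],q+[0,0,.05]],xatol=1e-4))
print(r.x,np.degrees(r.x[2]),r.fun,(g*m).sum())
d=np.array([[c,s],[-s,c]])@(r.x[:2]-[.6328,-.261]); print("offset in engraver axes",d)
overlay(f,r.x,"pics/fin.png",(285,445,105,260),k=4,z0=.012)
print([(n,x["score"],px2w(f,x["uv"],.022)[0]) for n in("head","tail") for x in cams.mark_of(n,f)[:1]])
cap=px2w(f,[0,0],0)
f2=cams.grab_frame("scene"); cv2.imwrite("pics/fin_s.png",f2["img"])
```

```text
t 22.5 pos [ 0.5273 -0.0131  0.3493] jaw az 73.76765498819121 down [ 0.0009  0.0022 -1.    ] F [-0.7512 -0.0193  0.0122] w 0.5496488816120234 q [-0.413   0.1552  0.3881  1.8122 -0.0655  1.1854  1.2829]
[ 0.6334 -0.2614 -0.2838] -16.259059027353878 37.18365244136871 333.0
offset in engraver axes [ 0.0007 -0.0002]
[('head', 0.95, array([ 0.6275, -0.2592,  0.022 ])), ('tail', 0.76, array([ 0.4867, -0.2217,  0.022 ]))]
```

View pics/fin.png

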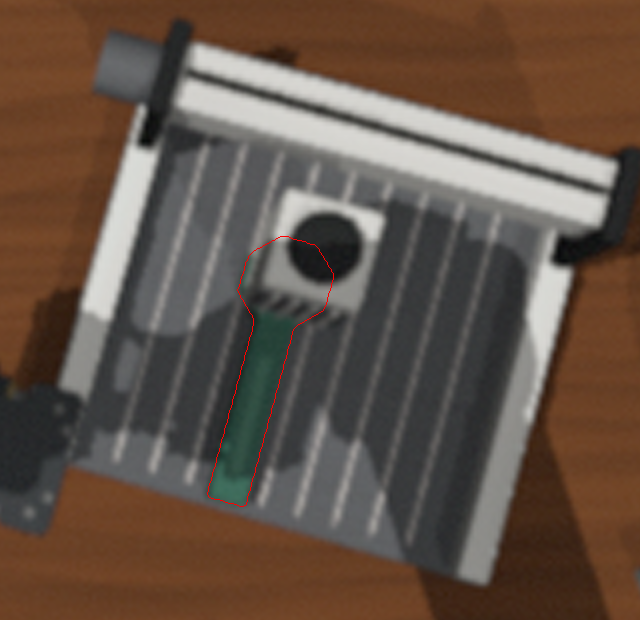

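View pics/fin_s.png

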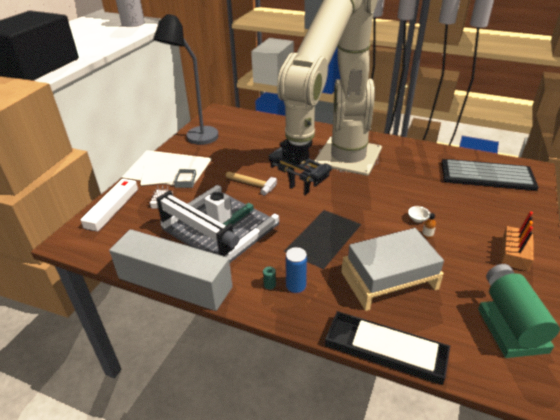

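View pics/fin_raw.png

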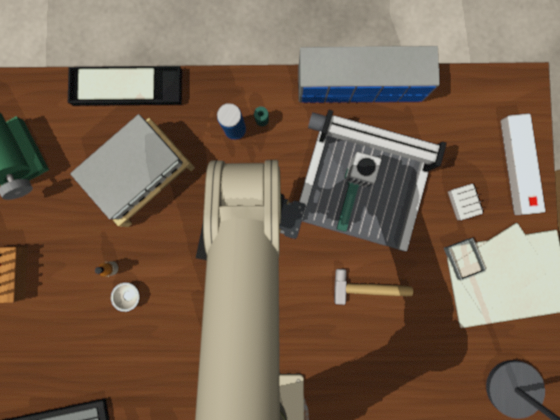

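Run:
```python
from workcell import env
print(env.hand_in())
```

```text
the job is handed in; nothing more can be done
None
```

The mirror is on the engraver bed, with its head under the lens and its handle pointing out of the open front. It is released, and the job was handed in at about 22.5 s.

**What I did**
- I gripped the head lightly across its flats, lifted it 13 mm and drew it straight out from under the shelf.
- I turned it, set it down on the mat and took it again by the handle, 92 mm behind the head's centre.
- I slid it in under the lens with about 13 mm of clearance. I lowered it until it touched with about 6 N, let go and backed away.

**Last checks**
- **Position:** fitting the visible handle in the top picture puts the head's centre within about 1 mm of the lens axis I had worked out. The camera calibration is only good to about 2 mm.
- **Heading:** the handle read -16.3°, against -16.7° for the engraver.
- **Surroundings:** by eye, the carriage and the other things in view stand where they were at the start.

**What disagreed or could not be checked**
- **Network marks:** the networks put the head and tail marks about 5–6 mm from where the fit has them. The head mark is a guess because the carriage hides the head. For the tail I trusted the outline fit.
- **Heading on the mat:** the gripper pose and the picture differed by about 2°. This was small after the second grip.
- **Wax bar:** it lies under the shelf and was never visible. I pulled along the handle's own axis and felt no unusual force.
- **Grip force:** it has no readout, so I only commanded the jaws slightly narrower than the part.

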